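# Set the packing case's guide rail with the gauge, then pack and close it

### The arm

A 6-joint arm with a two-finger parallel gripper is mounted at the origin on a cart in front of the work surface, level with it; the furniture and walls round the work are solid. World frame = base frame: x ahead of the robot, y to its left, z up, the work surface at z = 0. Lengths are in m, angles in rad, forces in N, time in s.
With the tool pointing down it reaches from about 0.25 to 0.775 m from the base axis. Payload 4 kg.
Tool frame: the origin (TCP) lies at the very end of the fingers, on their centre line; the grasp point (between the pads) lies 19 mm behind it (manip.grip_depth is the distance from the TCP to the grasp point, in m); z points along the fingers, x is the direction in which the jaws open and shut, and the axes are right-handed (so a half turn about z gives the same grasp; the last joint's range is limited). The gripper opens to 94 mm and grips with 3 to 60 N. Pads are 16 mm wide; open, the fingers measure 119 mm over their backs; the gripper's body (75 mm by 177 mm) begins 78 mm behind the grasp point.
Start: joints at [-1.204, 0.087, 1.371, -0, 1.684, -0.103], TCP at [0.249, -0.49, 0.206] pointing down, gripper open.
Joint ranges: [-3.1, 3.1], [-0.76, 2.03], [0.27, 2.55], [-1.08, 4.22], [0.17, 2.65], [-2.57, 2.57]. Speed limits (rad/s): [2.79, 2.79, 3.14, 3.14, 3.14, 3.14].

### API

Orientations are given as a unit quaternion [x, y, z, w].
In Python, from rig import manip gives the robot as it stands.
- The arm moves only by the tool apply_moves, never from a script. Its argument "moves" is one flat list of numbers, 7 for each row, row after row: the shift along the world's x, y, z in units of 250 mm (1.0 is 250 mm), then the turn, a rotation vector about the world's x, y, z in units of 2 pi rad (1.0 is 2 pi rad), then the opening, from -1 (shut) to 1 (fully open). A call has 1 to 12 rows; each row is the pose to reach, as a shift and turn from the pose commanded when the call began, turning the shorter way round; what a row does not reach only later rows make up. A row lasts 1/10 s, in which the tool goes at most 50 mm and 8.59 degrees, less where a joint would pass 70% of its speed; a pose out of reach is approached as far as the arm can. A call with a number of a shift or a turn outside -1 to 1 is refused whole. A call with a gripper value outside its range is refused whole. The fingers move at their own pace and stop on an object; the grip force is fixed at half the most. Time passes only in rows, so rows that repeat a pose let the fingers close. It gives the time, the measured TCP pose, the force and the opening at its end, in the units of the state.
- manip.get_state(): the state, without advancing time (a new reading comes with each control period).
- manip.snapshot(name): name is "scene" or "top" or "wrist"; returns (picture, depth): 384x512x3 uint8, red, green, blue; 384x512 float32, m along the optical axis (not along the pixel's ray), 0 where there is no reading.
- manip.camera_info(name): a dict with "camera_matrix" (3x3 intrinsics, pixels), "rvec" (rotation vector, rad) and "tvec" (3), from world to camera coordinates, as OpenCV has them. Camera axes: x right, y down, z forward; pixel columns grow to the right and rows downward; lengths in m; the calibration is good to about 2 mm. A picture is of the moment at which its call begins: read the wrist's pose just before it. camera_info takes no time and is no camera call; for the wrist camera it gives the pose at the moment of the call.
- manip.hand_in(): hands the job in, once; it reports no verdict.
The state is a dict: "time_s": time; "q": joint angles; "dq": joint speeds; "joint_efforts": joint torques, N m; "position": TCP position; "eef_rot": TCP orientation; "wrist_force": force on the tool from outside, world axes, zero at the start; "moment": the same for the moment, N m; "finger_gap": finger opening in m.
Only numpy, scipy, OpenCV 4.12 (cv2) and the standard library are available. Lean on these libraries where they do the work, as an engineer would, in place of code of your own. Each camera call takes 0.05 s, during which the arm holds its last target. There are 200 camera calls.

### The job

Set the packing case for the inking blocks: turn the eccentric bolt so that the sliding rail leaves a gap in which the metal gauge slides freely with only 2 or 3 mm of play, and prove it by setting the gauge down between the rails at the end away from the bolt and sliding it, kept flat on the case floor, along to the end next to the bolt. Then put the gauge back in its tray, lay every wooden block that is there flat and lengthwise between the rails, one behind another, and close the case: first fold the far flap fully down, then the near flap fully down over it. Leave the bolt as set, and do not disturb the jar, the dropper bottle or the loose lid behind the case.

Things in the scene. Friction and masses are not known exactly. Their poses are not given: they have to be found in the camera images.
- case: Open plywood packing case fixed to the bench, 130 wide (its x, away from the robot) x 262 long (its y, to the robot's left) x 60 high, walls 7 to 8 mm, floor 5 mm thick. Origin: centre of its underside. Two parallel wooden rails on its floor form a lane along y, 246 long between the end walls (y -123 to +123). A low ledge outside the -y end carries the bolt
- fence_face (a point): Middle of the inner face of the fixed far rail, at x = +26 mm in the case frame. Both rails are 14 wide and 9 high; their tops are 14 mm above the bench
- rail_face (a point): Middle of the inner face of the sliding near rail. Its x in the case frame is 26 mm minus the gap: gap 50.5 mm means x = -24.5 mm. The gauge is 48 mm wide
- bolt (a joint): Angle of the eccentric bolt, rad, -1.25 to 1.25, growing clockwise seen from above; it stays where left (friction 0.12 N m). Its off-centre steel disc drives the sliding rail both ways: gap = 52 mm - 9 mm x angle, so clockwise narrows the gap. It starts too wide (-1.15 to -0.5). Wanted: a gap of 50 to 51 mm, angle about 0.15
- bolt_head (a point): Centre of the bolt's dark steel T-head, on the bolt's axis, 63 mm above the bench, at x = -54, y = -171 mm in the case frame: an upright flat bar 14 thick, 46 long, 30 high (48 to 78 mm above the bench) on a 16 mm shank. The point turns with the bolt: its y axis runs along the bar (parallel to the case's y at angle 0), its x axis across the 14 mm
- tray: Shallow wooden gauge tray fixed to the bench left of the case, 90 (x) x 120 (y) x 13 high, walls and floor 5 mm. Origin: centre of its underside
- gauge_mid (a point): Gauge: aluminium bar 48 wide (x) x 80 long (y) x 14 thick with a wooden grip on top, 20 wide (x) x 50 long (y) x 30 high; 44 high in all, 0.25 kg. The point is its centre, 22 mm above its underside. It starts in the tray, so its point is 27 mm above the bench there, and 27 mm when on the case floor
- block_1_mid (a point): Wooden inking block, 45 (x) x 75 (y) x 30 (z) mm, 0.11 kg, on the bench beside the case; the point is its centre, 20 mm above the bench when on the case floor. Two or three of the four are there
- block_2_mid (a point): Wooden inking block, 45 (x) x 75 (y) x 30 (z) mm, 0.11 kg, on the bench beside the case; the point is its centre, 20 mm above the bench when on the case floor. Two or three of the four are there
- block_3_mid (a point): Wooden inking block, 45 (x) x 75 (y) x 30 (z) mm, 0.11 kg, on the bench beside the case; the point is its centre, 20 mm above the bench when on the case floor. Two or three of the four are there
- block_4_mid (a point): Wooden inking block, 45 (x) x 75 (y) x 30 (z) mm, 0.11 kg, on the bench beside the case; the point is its centre, 20 mm above the bench when on the case floor. Two or three of the four are there
- flap_far (a joint): Thin brown board, the far flap, 0 = shut (level), growing as it opens; starts about 1.9 to 2.15, leaning outward. Stays where left (0.05 N m friction)
- flap_far_hinge (a point): Middle of the far flap's hinge line, at x = +65 mm, y = 0, 62 mm up in the case frame, parallel to the case's y; the flap is 70 mm deep, 260 long, 4 thick and shuts toward -x
- flap_near (a joint): Thin brown board, the near flap, 0 = shut (level), growing as it opens; starts about 1.9 to 2.15, leaning outward to the robot. Stays where left (0.05 N m friction)
- flap_near_hinge (a point): Middle of the near flap's hinge line, at x = -65 mm, y = 0, 66.5 mm up in the case frame; the flap is 70 mm deep, 260 long, 4 thick, shuts toward +x and lies on the far flap
- jar: Small jar, 58 mm across, 68 high, behind the case; leave alone. Origin at its underside
- dropper: Dropper bottle, 33 mm across, 92 high, behind the case on the left; leave alone. Origin at its underside
- lid: Loose metal jar lid, 73 mm across, 13 high, behind the case on the right; leave alone. Origin at its underside
There are look-alikes about, which are no part of the job. What is shaped like the part that bears block_3_mid but pink is not meant.

How it is judged:
By the outcome, as a careful person would: the job done as asked, in the order asked, and still so for the second after the job is handed in, with the robot touching nothing.
Of block_1, block_2, block_3, block_4 only 2 to 3 are there at a start; the rules pass over those that are not, and their reading is None.
At some moment in a run one of block_1, block_2, block_3, block_4 may be knocked a few centimetres aside while the robot is not near it.
Once in a run the grip may slacken for a moment while it holds something.
It also fails if it takes over 210 s, if anything falls off the work surface, if the arm or the gripper's body presses on something with over 40 N, if the wrist force passes 120 N, or if a joint passes its speed limit or range.

## Working session

There is one attempt and no reset: what is moved stays moved. The work goes in short steps, Python scripts to look and compute and a tool call to move; the robot and the scene stay as the last step left them, time stands still between calls to the robot, and variables do not carry over. Pictures are saved under pics/ and viewed, about 12 in all and at most 16, crops included, and the job is handed in when it is done.

Besides the shell and the picture viewer there is one more tool, called after "Request:" as a command line: name --argument value ..., lists and objects as JSON in quotes. apply_moves: Moves the arm, as the interface text tells. Its arguments: {"type":"object","properties":{"moves":{"type":"array"}},"required":["moves"]}

```bash
ls; mkdir -p pics; cat > h.py <<'E'
import numpy as np, cv2
from scipy.spatial.transform import Rotation as R
from rig import manip
def snap(n,save=None):
    ci=manip.camera_info(n); p,d=manip.snapshot(n)
    if save: cv2.imwrite('pics/'+save+'.png',p[:,:,::-1])
    return p,d,ci
def cloud(d,ci):
    K=np.array(ci['camera_matrix']);Rm=cv2.Rodrigues(np.array(ci['rvec'],float))[0];t=np.array(ci['tvec']).ravel()
    v,u=np.mgrid[:d.shape[0],:d.shape[1]]
    c=np.stack([(u-K[0,2])/K[0,0]*d,(v-K[1,2])/K[1,1]*d,d],-1)
    w=(c-t)@Rm; w[d==0]=np.nan
    return w
E
python3 - <<'E'
from h import *
print(manip.get_state())
for n in('scene','top'):
    p,d,ci=snap(n,n+'0'); np.savez(n+'0.npz',p=p,d=d,w=cloud(d,ci)); print(n,-cv2.Rodrigues(np.array(ci['rvec'],float))[0].T@np.array(ci['tvec']).ravel(),ci['camera_matrix'][0])
E
```

```text
pics
{'time_s': 0.0, 'q': array([-1.20412178e+00,  8.79287883e-02,  1.37225767e+00, -3.79329936e-05,
        1.68360404e+00, -1.03077353e-01]), 'dq': array([ 0.00089645, -0.00162665, -0.00116298,  0.00011781,  0.00041816,
        0.00127027]), 'joint_efforts': array([-1.18952412e-03, -3.40182316e+01, -3.02431548e+01,  7.16123334e-02,
        3.30200151e-02, -1.70103085e-04]), 'position': array([ 0.24875968, -0.48990279,  0.20431679]), 'eef_rot': array([ 8.52249829e-01, -5.23133846e-01, -8.83892809e-04, -6.53231961e-04]), 'wrist_force': array([ 0.65736921, -0.99283072, -0.33929485]), 'moment': array([ 0.01252371, -0.02453319,  0.01492735]), 'finger_gap': 0.09370242119439846}
scene [-0.27267424  0.62541095  0.66934136] [452.44557905   0.         258.49357121]
top [ 0.42574099 -0.03202683  1.1771592 ] [387.95866244   0.         258.92355544]
```

View pics/top0.png

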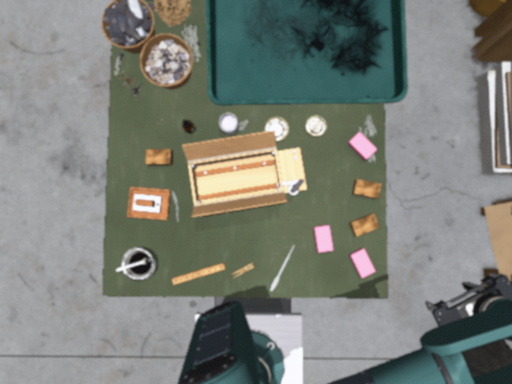

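View pics/scene0.png

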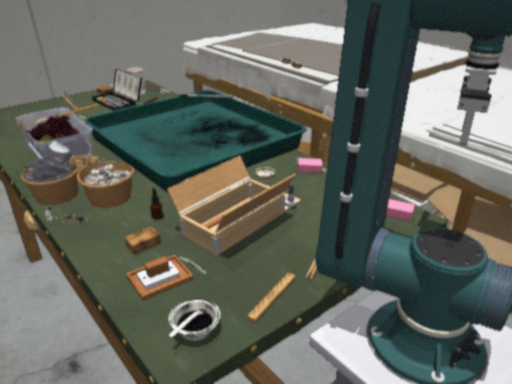

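The top view shows the case at (235,180), the tray and gauge at (148,203), and wooden blocks at (158,157), (367,188) and (365,225). The three pink ones are look-alikes. The jar, dropper and lid are behind the case.

```bash
python3 - <<'E'
from h import *
z=np.load('top0.npz');p,w=z['p'],z['w']
def fit(name,u0,u1,v0,v1,lo,hi):
    m=np.zeros(p.shape[:2],bool);m[v0:v1,u0:u1]=1
    m&=(w[...,2]>lo)&(w[...,2]<hi)
    q=w[m]; r=cv2.minAreaRect((q[:,:2]*1000).astype(np.float32)); print(name,m.sum(),np.round(r[0],1),np.round(r[1],1),round(r[2],1),'zmed',np.median(q[:,2]).round(4),'mean',(q[:,:2].mean(0)*1000).round(1))
fit('b158',140,176,142,172,.015,.06)
fit('b367',348,388,175,203,.015,.06)
fit('b365',345,385,208,242,.015,.06)
fit('tray',120,175,180,225,.006,.06)
fit('grip',120,175,180,225,.035,.06)
fit('case60',180,300,130,220,.05,.07)
fit('casefloor',195,280,150,205,-.005,.02)
fit('ledge',276,312,142,198,.004,.047)
fit('bolt',276,312,170,198,.06,.09)
fit('all',180,312,130,220,.004,.2)
c=cv2.resize(p[120:250,110:400],None,fx=2.75,fy=2.75,interpolation=cv2.INTER_CUBIC)
cv2.imwrite('pics/c1.png',c[:,:,::-1])
for v in range(130,222,4): print(v,' '.join('%3d'%x for x in (w[v,180:312:4,2]*1000)))
E
```

```text
b158 403 [618.1 276.2] [45.7 76. ] 1.8 zmed 0.0299 mean [617. 275.]
b367 404 [ 526.  -348.3] [75.4 45.2] 78.8 zmed 0.0297 mean [ 525.4 -346.9]
b365 407 [ 418.8 -340. ] [44.8 76. ] 22.2 zmed 0.0296 mean [ 418.6 -338.5]
tray 872 [478.6 302.2] [137.2 106.4] 76.2 zmed 0.0156 mean [478.5 304.2]
grip 124 [478.5 308.1] [50.6 19.7] 84.7 zmed 0.0484 mean [478.4 307.2]
case60 851 [594.6  29.6] [209.5 298.3] 8.7 zmed 0.0606 mean [575.2  45.5]
casefloor 3070 [562.  39.] [166.6 256.1] 0.2 zmed 0.0061 mean [557.5  40.8]
ledge 968 [ 586.4 -133.4] [109.2 166.9] 85.9 zmed 0.0086 mean [ 582.6 -123.6]
bolt 139 [ 535.9 -116.1] [75.5 74.2] 87.2 zmed 0.0766 mean [ 527.6 -115.2]
all 7208 [569.5  13.8] [272.7 401.7] 0.4 zmed 0.0346 mean [572.  20.]
130  -4  36  42  15  -1   2  -3   4   2  -2   0  54  57  52  21   0   4   3  -1   1  -2  10   5   5   2   1   3  -1   3   0  -3  -1   0
134  -3   3   3   2   1   3   1   0   0  -4  -1  -1  19  10   0   2  -1   0 124 118 120 114 115 112   2   5   5   2   2   4   1   0  -5
138   0   0  -5   1   0   0   1   3   0   4   1 120 121 119 117 111 112 108 111 107 102 100  
[... 591 characters left out ...]
  0   0  80  73  67  72  68  67  64  59  55  61  56  46  37  22  14   8   5   2   5   6   6   8  56  12   9   9   9   9   9  -2   1
162   0   2  65  61  58  62  52  45  30  22  10   5   1   4   7   5   3   4   3   5  13  14  15  13  58   5   6   6   8   6  11   4  -4
166   0   2  56  52   8   3   8   4   4   7   5   5   2  16  12  13  18  16  13  11  13   2   6   4  56   8   9   7   9   5   7   4   0
170  -1   0   0  39   7   5   4  12  15  14  13  14  12  12  10   2   6   3   4   8   6   2   4   3  30   7   8   7   4   9   9   0   0Traceback (most recent call last):
  File "<stdin>", line 19, in <module>
  File "<stdin>", line 19, in <genexpr>
ValueError: cannot convert float NaN to integer
```

View pics/c1.png

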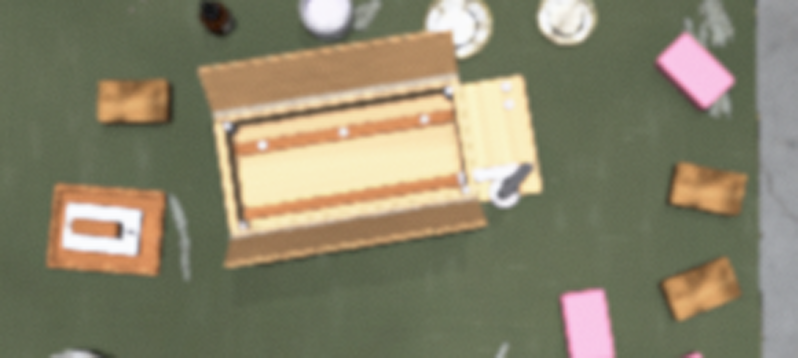

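```bash
cat >> h.py <<'E'
def pose():
    s=manip.get_state(); return np.array(s['position']),R.from_quat(s['eef_rot']),s
def down(yaw):  # tool z down, tool x at yaw (deg)
    c,s=np.cos(np.radians(yaw)),np.sin(np.radians(yaw))
    return R.from_matrix(np.array([[c,s,0],[s,-c,0],[0,0,-1.]]))
def plan(pos,rot,p0=None,r0=None):
    p,r,_=pose()
    p=p if p0 is None else p0; r=r if r0 is None else r0
    rv=(rot*r.inv()).as_rotvec()
    print('shift',np.round((np.array(pos)-p)/.25,4),'turn',np.round(rv/2/np.pi,4),'rows>=',np.linalg.norm(np.array(pos)-p)/.05,np.degrees(np.linalg.norm(rv))/8.59)
def show():
    p,r,s=pose(); m=r.as_matrix()
    print('t',round(s['time_s'],2),'p',p.round(4),'yaw',np.degrees(np.arctan2(m[1,0],m[0,0])).round(2),'z',m[:,2].round(3),'gap',round(s['finger_gap'],4),'F',np.round(s['wrist_force'],1),'q6',round(s['q'][5],2))
E
python3 - <<'E'
from h import *
show()
ci=manip.camera_info('wrist');Rm=cv2.Rodrigues(np.array(ci['rvec'],float))[0]
c=-Rm.T@np.array(ci['tvec']).ravel();p,r,_=pose()
print('cam in tool',r.inv().apply(c-p),'axis',r.inv().apply(Rm.T[:,2]),ci['camera_matrix'])
plan([.46,-.02,.42],down(8))
E
```

```text
t 0.1 p [ 0.2488 -0.4899  0.2044] yaw -63.08 z [-0.001  0.002 -1.   ] gap 0.0941 F [-0.7 -0.2 -1.6] q6 -0.1
cam in tool [ 0.00075255 -0.08315236 -0.17979249] axis [0.00122575 0.28132135 0.95961284] [[304.50800426   0.         258.53676282]
 [  0.         304.50800426 187.42717533]
 [  0.           0.           1.        ]]
shift [0.8448 1.8798 0.8624] turn [-0.0002 -0.0003  0.1975] rows>= 11.170244336751098 8.275220551536524
```

Request:
apply_moves --moves '[0.1,0.4,0.8,0,0,0.1,1,0.4,0.94,0.86,0,0,0.1975,1,0.4,0.94,0.86,0,0,0.1975,1,0.4,0.94,0.86,0,0,0.1975,1,0.4,0.94,0.86,0,0,0.1975,1,0.4,0.94,0.86,0,0,0.1975,1,0.4,0.94,0.86,0,0,0.1975,1,0.4,0.94,0.86,0,0,0.1975,1,0.4,0.94,0.86,0,0,0.1975,1,0.4,0.94,0.86,0,0,0.1975,1]'

```text
time_s: 1.1
position: [0.3492, -0.2551, 0.4203]
eef_rot: [0.998, 0.07, -0.0, -0.0]
wrist_force: [0.7, 0.4, -0.2]
finger_gap: 0.0942
```

Request:
apply_moves --moves '[0.44,0.94,0,0,0,0,1,0.44,0.94,0,0,0,0,1,0.44,0.94,0,0,0,0,1,0.44,0.94,0,0,0,0,1,0.44,0.94,0,0,0,0,1,0.44,0.94,0,0,0,0,1,0.44,0.94,0,0,0,0,1,0.44,0.94,0,0,0,0,1,0.44,0.94,0,0,0,0,1]'

```text
time_s: 2.0
position: [0.4586, -0.022, 0.4206]
eef_rot: [0.998, 0.068, 0.0, 0.0]
wrist_force: [-0.3, 0.7, -0.3]
finger_gap: 0.0939
```

```bash
python3 - <<'E'
from h import *
show()
p,d,ci=snap('wrist','w1'); np.savez('w1.npz',p=p,d=d,w=cloud(d,ci))
E
```

```text
t 2.0 p [ 0.4586 -0.022   0.4206] yaw 7.83 z [ 0. -0. -1.] gap 0.0939 F [-0.3  0.7 -0.3] q6 -0.31
```

View pics/w1.png

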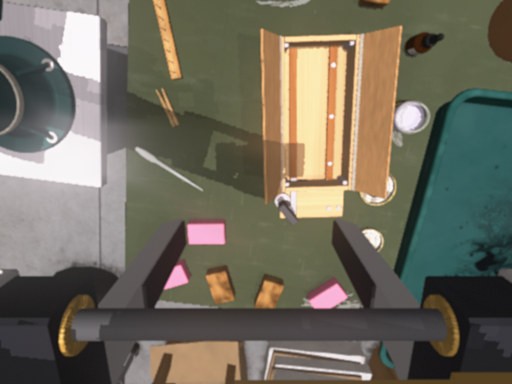

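```bash
cat > fitcase.py <<'E'
from h import *
from scipy.optimize import differential_evolution,minimize
def model(x,y,g):
    h=np.full(x.shape,np.nan)
    ins=(abs(x)<57.5)&(abs(y)<123); h[ins]=5
    nr=26-g
    h[ins&(((x>26)&(x<40))|((x<nr)&(x>nr-14)))]=14
    h[(abs(y)>123)&(abs(y)<131)&(abs(x)<62)]=60
    h[(abs(x)<62)&(y>131)&(y<150)]=0
    return h
def fit(w,x0):
    q=w.reshape(-1,3)*1000; q=q[np.isfinite(q[:,0])&(q[:,2]<64)]
    q=q[(abs(q[:,0]-x0[0])<170)&(abs(q[:,1]-x0[1])<190)]
    def cost(v):
        a=np.radians(v[2]);dx,dy=q[:,0]-v[0],q[:,1]-v[1]
        x=dx*np.cos(a)+dy*np.sin(a);y=-dx*np.sin(a)+dy*np.cos(a)
        m=model(x,y,v[3]); r=np.minimum(abs(np.nan_to_num(m,nan=1e3)-q[:,2]),12)
        return r[np.isfinite(m)].sum()-12*np.isfinite(m).sum()
    r=differential_evolution(cost,[(x0[0]-25,x0[0]+25),(x0[1]-25,x0[1]+25),(2,14),(46,64)],seed=1,maxiter=60,tol=1e-6)
    return r.x,r.fun
def bolt(w,c):
    a=np.radians(c[2]);Rz=np.array([[np.cos(a),-np.sin(a)],[np.sin(a),np.cos(a)]])
    b=np.array(c[:2])+Rz@[-54,-171]
    q=w.reshape(-1,3)*1000;q=q[np.isfinite(q[:,0])]
    q=q[(np.hypot(q[:,0]-b[0],q[:,1]-b[1])<40)&(q[:,2]>70)&(q[:,2]<86)]
    r=cv2.minAreaRect(q[:,:2].astype(np.float32)); bx=cv2.boxPoints(r)
    e=max([bx[1]-bx[0],bx[2]-bx[1]],key=np.linalg.norm)
    th=np.degrees(np.arctan2(e[1],e[0]))
    return b,len(q),r,th,q[:,:2].mean(0)
E
python3 - <<'E'
from fitcase import *
for f in('w1','top0'):
    w=np.load(f+'.npz')['w']; c,v=fit(w,[558,41]); print(f,c.round(2),v); print(bolt(w,c))
E
```

```text
w1 [556.36  40.1    9.66  59.13] -97962.92258660455
(array([ 531.83205526, -137.53881331]), 190, ((530.23388671875, -137.32659912109375), (14.069036483764648, 45.06847381591797), 47.966922760009766), np.float32(-42.033092), array([ 529.91187419, -136.13374918]))
top0 [555.59  42.21   9.62  58.87] -33711.178501381335
(array([ 530.9248514 , -135.40841179]), 80, ((528.766845703125, -135.17062377929688), (12.111848831176758, 44.990325927734375), 45.34278106689453), np.float32(-44.65722), array([ 528.87813635, -135.27233485]))
```

```bash
python3 - <<'E'
from h import *
plan([.5305,-.137,.16],down(46))
E
```

```text
shift [ 0.2877 -0.4599 -1.0429] turn [0.00e+00 1.00e-04 1.06e-01] rows>= 5.877747984389396 4.443876071910721
```

Request:
apply_moves --moves '[0.288,-0.46,-1,0,0,0.106,-0.15,0.288,-0.46,-1,0,0,0.106,-0.15,0.288,-0.46,-1,0,0,0.106,-0.15,0.288,-0.46,-1,0,0,0.106,-0.15,0.288,-0.46,-1,0,0,0.106,-0.15,0.288,-0.46,-1,0,0,0.106,-0.15,0.288,-0.46,-1,0,0,0.106,-0.15,0.288,-0.46,-1,0,0,0.106,-0.15]'

```text
time_s: 2.85
position: [0.5304, -0.1363, 0.171]
eef_rot: [0.92, 0.391, -0.0, -0.0]
wrist_force: [-0.3, 1.1, 1.0]
finger_gap: 0.0403
```

```bash
python3 - <<'E'
from fitcase import *
show()
p,d,ci=snap('wrist','w2'); w=cloud(d,ci); np.savez('w2.npz',p=p,d=d,w=w)
print(bolt(w,[556,41,9.65]))
c,v=fit(w,[556,41]);print(c,v)
E
```

```text
t 2.85 p [ 0.5304 -0.1363  0.171 ] yaw 46.04 z [-0.001  0.001 -1.   ] gap 0.0403 F [-0.3  1.1  1. ] q6 -1.16
(array([ 531.42867377, -136.63234482]), 707, ((530.0115356445312, -137.47975158691406), (14.034832000732422, 45.06631088256836), 46.6088752746582), np.float32(-43.391182), array([ 529.28389345, -136.46257761]))
[556.42414424  40.13121971   9.56839331  58.98910508] -244738.07231813765
```

Request:
apply_moves --moves '[0,-0.003,-0.2,0,0,0.0015,-0.15,0,-0.003,-0.35,0,0,0.0015,-0.15,0,-0.003,-0.476,0,0,0.0015,-0.15,0,-0.003,-0.476,0,0,0.0015,-0.15,0,-0.003,-0.476,0,0,0.0015,-0.15,0,-0.003,-0.476,0,0,0.0015,-1,0,-0.003,-0.476,0,0,0.0015,-1,0,-0.003,-0.476,0,0,0.0015,-1,0,-0.003,-0.476,0,0,0.0015,-1,0,-0.003,-0.476,0,0,0.0015,-1]'

```text
time_s: 3.9
position: [0.5305, -0.1384, 0.0535]
eef_rot: [0.918, 0.396, -0.001, 0.002]
wrist_force: [-4.7, -3.9, 7.0]
finger_gap: 0.0137
```

```bash
python3 - <<'E'
from h import *
show()
E
```

```text
t 3.9 p [ 0.5305 -0.1384  0.0535] yaw 46.72 z [-0.001 -0.004 -1.   ] gap 0.0137 F [-4.7 -3.9  7. ] q6 -1.17
```

Request:
apply_moves --moves '[0,0,0,0,0,-0.015,-1,0,0,0,0,0,-0.03,-1,0,0,0,0,0,-0.045,-1,0,0,0,0,0,-0.06,-1,0,0,0,0,0,-0.075,-1,0,0,0,0,0,-0.09,-1,0,0,0,0,0,-0.105,-1,0,0,0,0,0,-0.12,-1,0,0,0,0,0,-0.127,-1,0,0,0,0,0,-0.127,-1,0,0,0,0,0,-0.127,-1]'

```text
time_s: 5.0
position: [0.5293, -0.1389, 0.0535]
eef_rot: [1.0, 0.008, -0.002, 0.003]
wrist_force: [-7.6, -5.1, 8.2]
finger_gap: 0.0138
```

```bash
python3 - <<'E'
from fitcase import *
show()
p,d,ci=snap('wrist','w3'); w=cloud(d,ci); np.savez('w3.npz',p=p,d=d,w=w)
c,v=fit(w,[556,41]);print(c,v)
p,d,ci=snap('top'); w=cloud(d,ci);c,v=fit(w,[556,41]);print(c,v)
E
```

```text
t 5.0 p [ 0.5293 -0.1389  0.0535] yaw 0.95 z [-0.003 -0.005 -1.   ] gap 0.0138 F [-7.6 -5.1  8.2] q6 -0.37
[556.12587601  40.29495955   9.53058722  51.51636287] -286418.5235300034
[555.54202594  42.24900318   9.41343929  51.79643534] -33146.68090122056
```

View pics/w3.png

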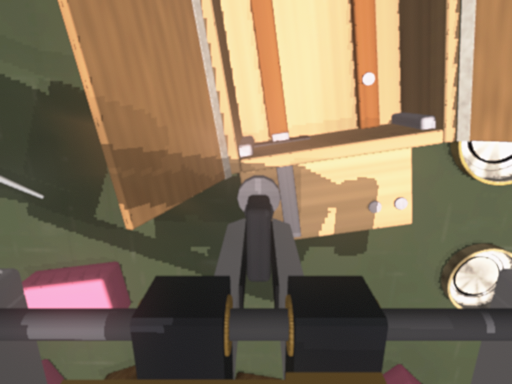

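```bash
cat > gap.py <<'E'
from fitcase import *
from scipy.ndimage import map_coordinates
def gap(p,ci,c,ys,verbose=True):
    K=np.array(ci['camera_matrix']);a=np.radians(c[2])
    img=p.astype(float); f=(img[...,2]/img[...,0])  # blue/red: low on orange rail? 
    def prof(x,y,z):
        X=np.stack([c[0]+x*np.cos(a)-y*np.sin(a),c[1]+x*np.sin(a)+y*np.cos(a),np.full_like(x,z)],-1)/1000
        uv=cv2.projectPoints(X,np.array(ci['rvec'],float),np.array(ci['tvec'],float),K,None)[0][:,0]
        ok=(uv[:,0]>2)&(uv[:,0]<509)&(uv[:,1]>2)&(uv[:,1]<381)
        v=map_coordinates(f,[uv[:,1],uv[:,0]],order=1); v[~ok]=np.nan; return v
    out=[]
    for y in ys:
        def edge(lo,hi,z,sgn):
            x=np.arange(lo,hi,.1);v=np.mean([prof(x,np.full_like(x,y+k),z) for k in (-2,0,2)],0)
            if np.isnan(v).any(): return np.nan
            m=(np.percentile(v,10)+np.percentile(v,90))/2
            if np.ptp(v)<.1:return np.nan
            s=(v-m)*sgn; i=np.where((s[:-1]<0)&(s[1:]>=0))[0]
            return x[i[0]] if len(i)==1 else np.nan
        out.append((y,edge(-34,-14,14,1),edge(16,36,5,-1)))
    return np.array(out)
E
python3 - <<'E'
from gap import *
z=np.load('w3.npz');
ci=manip.camera_info('wrist')
o=gap(z['p'],ci,[556.1,40.3,9.53],np.arange(-110,30,8));print(o.round(1));
# floating pixel colours
print(z['p'][60,255:390:4].tolist())
E
```

```text
[[-110.   -25.6   26. ]
 [-102.   -25.6   26.3]
 [ -94.   -25.6   25.6]
 [ -86.   -25.6   25.7]
 [ -78.   -25.7   26.2]
 [ -70.   -25.7   26.1]
 [ -62.   -25.7   25.9]
 [ -54.   -25.7   26. ]
 [ -46.   -25.7   26. ]
 [ -38.     nan    nan]
 [ -30.     nan    nan]
 [ -22.     nan    nan]
 [ -14.     nan    nan]
 [  -6.     nan    nan]
 [   2.     nan    nan]
 [  10.     nan    nan]
 [  18.     nan    nan]
 [  26.     nan    nan]]
[[251, 223, 164], [188, 122, 79], [220, 140, 86], [223, 144, 88], [227, 147, 90], [229, 150, 91], [227, 180, 126], [252, 236, 181], [251, 234, 179], [252, 235, 178], [252, 235, 181], [252, 235, 179], [252, 236, 180], [252, 237, 182], [252, 236, 181], [252, 235, 180], [252, 232, 176], [252, 229, 172], [252, 230, 172], [251, 227, 169], [250, 221, 163], [250, 223, 166], [251, 225, 166], [249, 220, 162], [228, 182, 132], [99, 64, 41], [224, 141, 84], [227, 145, 87], [226, 143, 85], [223, 140, 83], [210, 129, 76], [248, 218, 160], [248, 218, 160], [248, 219, 159]]
```

```bash
python3 - <<'E'
from gap import *
z=np.load('w3.npz');p=z['p'];ci=manip.camera_info('wrist')
K=np.array(ci['camera_matrix']);c=[556.1,40.3,9.53];a=np.radians(c[2])
for zz in(5,14):
    X=[];xs=np.arange(-45,66,1.)
    for y in(-100,-80,-60):
        X.append(np.stack([c[0]+xs*np.cos(a)-y*np.sin(a),c[1]+xs*np.sin(a)+y*np.cos(a),0*xs+zz],-1)/1000)
    uv=cv2.projectPoints(np.concatenate(X),np.array(ci['rvec'],float),np.array(ci['tvec'],float),K,None)[0][:,0].reshape(3,-1,2)
    for k in range(3):
        s=[map_coordinates(p[...,ch].astype(float),[uv[k,:,1],uv[k,:,0]],order=1) for ch in(0,2)]
        print(zz,k);print(' '.join(f'{int(x)}:{int(r)}/{int(b)}' for x,r,b in zip(xs,*s) if x<-8 or 18<x<62))
E
```

```text
5 0
-45:250/177 -44:250/175 -43:251/172 -42:250/164 -41:250/163 -40:245/150 -39:207/101 -38:209/86 -37:222/90 -36:223/89 -35:223/90 -34:225/91 -33:226/93 -32:227/93 -31:228/93 -30:229/94 -29:230/94 -28:230/95 -27:228/92 -26:222/91 -25:226/122 -24:249/169 -23:252/181 -22:251/180 -21:251/180 -20:251/180 -19:251/180 -18:251/179 -17:251/178 -16:251/179 -15:252/180 -14:251/180 -13:252/179 -12:252/178 -11:252/178 -10:252/178 -9:252/178 19:250/165 20:250/162 21:248/160 22:245/153 23:242/149 24:241/145 25:203/113 26:129/66 27:103/45 28:143/57 29:200/76 30:222/84 31:220/83 32:215/81 33:218/81 34:221/83 35:224/84 36:225/85 37:225/86 38:223/85 39:220/82 40:217/80 41:211/81 42:223/109 43:245/151 44:248/160 45:248/159 46:248/159 47:248/160 48:248/160 49:248/161 50:248/159 51:248/158 52:247/158 53:247/157 54:247/157 55:245/155 56:246/154 57:233/137 58:141/80 59:84/47 60:86/49 61:89/51
5 1
-45:251/179 -44:250/177 -43:251/177 -42:251/172 -41:251/167 -40:246/150 -39:204/97 -38:208/82 -37:221/86 -36:221/86 -35:220/87 -34:222/86 -33:224/88 -32:225/89 -31:227/90 -30:227/90 -29:229/92 -28:229/92 -27:228/
[... 3479 characters left out ...]
 -30:228/90 -29:228/91 -28:228/89 -27:222/86 -26:217/105 -25:248/166 -24:252/180 -23:251/179 -22:251/178 -21:251/177 -20:251/177 -19:251/177 -18:251/178 -17:251/179 -16:251/180 -15:251/180 -14:251/180 -13:251/179 -12:252/178 -11:251/179 -10:252/180 -9:252/181 19:250/162 20:249/160 21:245/153 22:241/143 23:170/92 24:95/41 25:128/50 26:191/72 27:219/82 28:224/85 29:225/85 30:226/85 31:225/83 32:224/84 33:225/85 34:224/85 35:222/83 36:218/80 37:216/78 38:210/84 39:233/130 40:247/156 41:247/158 42:247/159 43:248/159 44:248/159 45:248/160 46:247/158 47:247/158 48:246/157 49:246/157 50:245/155 51:244/153 52:244/151 53:233/134 54:133/75 55:85/48 56:87/50 57:87/50 58:89/51 59:90/51 60:91/52 61:92/52
```

```bash
cat > flaps.py <<'E'
from h import *
C=np.array([556.1,41.,0]);A=np.radians(9.55)
def tocase(q):
    d=q-C; return np.stack([d[...,0]*np.cos(A)+d[...,1]*np.sin(A),-d[...,0]*np.sin(A)+d[...,1]*np.cos(A),d[...,2]],-1)
def toworld(x,y,z): 
    return np.array([C[0]+x*np.cos(A)-y*np.sin(A),C[1]+x*np.sin(A)+y*np.cos(A),z])/1000
def flaps(w):
    q=tocase(w.reshape(-1,3)*1000);q=q[np.isfinite(q[:,0])&(abs(q[:,1])<115)]
    for n,s,hx,hz in(('far',1,65,62),('near',-1,-65,66.5)):
        m=(q[:,2]>hz+8)&(q[:,0]*s>45)&(q[:,0]*s<140);r=q[m]
        if len(r)<50: print(n,'few',len(r)); continue
        th=np.arctan2(r[:,2]-hz,-s*(r[:,0]-hx));print(n,len(r),'ang',np.median(th).round(3),'ztip',np.percentile(r[:,2],97).round(1),'xtip',np.percentile(r[:,0]*s,97).round(1))
E
python3 - <<'E'
from flaps import *
flaps(np.load('w1.npz')['w'])
show()
E
```

```text
far 5046 ang 2.074 ztip 121.7 xtip 101.4
near 27069 ang 1.563 ztip 544.7 xtip 133.6
t 5.1 p [ 0.5293 -0.1389  0.0535] yaw 0.94 z [-0.003 -0.005 -1.   ] gap 0.0136 F [-7.5 -4.9  7.5] q6 -0.37
```

Request:
apply_moves --moves '[0,0,0,0,0,0,-0.2,0,0,0,0,0,0,-0.2,0,0,0,0,0,0,-0.2,0,0,0.1,0,0,0,-0.2,0,0,0.3,0,0,0,-0.2,0,0,0.5,0,0,0,-0.2,0,0,0.7,0,0,0,-0.2,0,0,0.7,0,0,0,-0.2]'

```text
time_s: 5.9
position: [0.5347, -0.1371, 0.236]
eef_rot: [1.0, 0.009, 0.008, 0.003]
wrist_force: [-0.5, 0.2, 1.3]
finger_gap: 0.0374
```

```bash
sed -i 's/m=(q\[:,2\]>hz+8)/m=(q[:,2]>hz+8)\&(q[:,2]<140)/' flaps.py; python3 - <<'E'
from gap import *
from flaps import *
show()
p,d,ci=snap('wrist','w4'); w=cloud(d,ci); np.savez('w4.npz',p=p,d=d,w=w)
print(bolt(w,[556,41,9.6])[1:4]); flaps(w); flaps(np.load('w1.npz')['w'])
c,v=fit(w,[556,41]);print(c,v)
plan([.478,.307,.20],down(84.7))
plan([.478,.307,.20],down(-95.3))
E
```

```text
t 5.9 p [ 0.5347 -0.1371  0.236 ] yaw 1.04 z [ 0.016 -0.005 -1.   ] gap 0.0374 F [-0.5  0.2  1.3] q6 -0.37
(470, ((530.5589599609375, -137.41786193847656), (12.788163185119629, 45.18037033081055), 0.9387913346290588), np.float32(-89.061226))
far 6038 ang 2.072 ztip 121.6 xtip 101.0
near 5267 ang 1.999 ztip 130.4 xtip 97.1
far 5046 ang 2.074 ztip 121.7 xtip 101.4
near 2675 ang 1.997 ztip 130.7 xtip 97.4
[556.0535007   39.9129875    9.60018286  51.43663192] -131150.0663103767
shift [-0.2212  1.7745 -0.1265] turn [-0.0007  0.0016  0.2324] rows>= 8.963364005604474 9.740960970823933
shift [-0.2212  1.7745 -0.1265] turn [ 0.0017  0.0007 -0.2676] rows>= 8.963364005604474 11.21398460819381
```

Request:
apply_moves --moves '[-0.1,0.9,0,0,0,0.116,1,-0.1,0.9,0,0,0,0.116,1,-0.1,0.9,0,0,0,0.116,1,-0.1,0.9,0,0,0,0.116,1,-0.1,0.9,0,0,0,0.116,1]'

```text
time_s: 6.45
position: [0.5042, 0.0923, 0.2241]
eef_rot: [0.93, 0.369, -0.002, -0.001]
wrist_force: [0.5, -0.3, 0.0]
finger_gap: 0.0743
```

Request:
apply_moves --moves '[-0.12,0.87,-0.15,0,0,0.116,1,-0.12,0.87,-0.15,0,0,0.116,1,-0.12,0.87,-0.15,0,0,0.116,1,-0.12,0.87,-0.15,0,0,0.116,1,-0.12,0.87,-0.15,0,0,0.116,1,-0.12,0.87,-0.15,0,0,0.116,1,-0.12,0.87,-0.15,0,0,0.116,1]'

```text
time_s: 7.15
position: [0.4752, 0.306, 0.187]
eef_rot: [0.74, 0.672, -0.002, -0.0]
wrist_force: [-1.1, -0.8, 0.2]
finger_gap: 0.0941
```

```bash
cat > fb.py <<'E'
from h import *
def box(w,cx,cy,rad,lo,hi):
    q=w.reshape(-1,3)*1000;q=q[np.isfinite(q[:,0])]
    q=q[(np.hypot(q[:,0]-cx,q[:,1]-cy)<rad)&(q[:,2]>lo)&(q[:,2]<hi)]
    r=cv2.minAreaRect(q[:,:2].astype(np.float32));bx=cv2.boxPoints(r)
    e=max([bx[1]-bx[0],bx[2]-bx[1]],key=np.linalg.norm)
    print('n',len(q),'c',np.round(r[0],1),'size',np.round(r[1],1),'longdir',np.degrees(np.arctan2(e[1],e[0])).round(1)%180,'z',np.median(q[:,2]).round(1))
E
python3 - <<'E'
from fb import *
show()
p,d,ci=snap('wrist','w5'); w=cloud(d,ci); np.savez('w5.npz',p=p,d=d,w=w)
box(w,478,307,40,38,60);box(w,478,304,100,9,15);box(w,478,307,60,16,60)
E
```

```text
t 7.15 p [0.4752 0.306  0.187 ] yaw 84.47 z [-0.003 -0.002 -1.   ] gap 0.0941 F [-1.1 -0.8  0.2] q6 -1.0
n 864 c [478.6 307.2] size [49.6 19.3] longdir 84.5 z 49.2
n 1570 c [479.5 304. ] size [120.2  90.1] longdir 86.2 z 13.3
n 2705 c [479.4 307. ] size [80.1 47.8] longdir 84.6 z 20.2
```

View pics/w5.png

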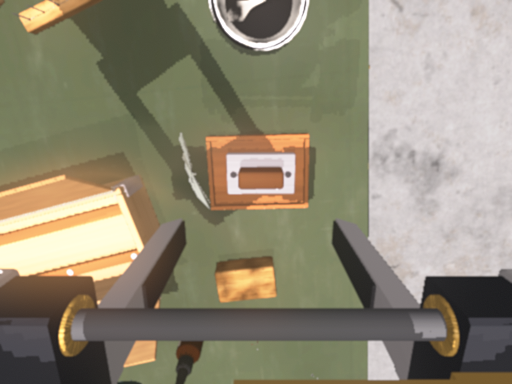

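Request:
apply_moves --moves '[0.016,0.004,-0.2,0,0,0,0.8,0.016,0.004,-0.4,0,0,0,0.8,0.016,0.004,-0.55,0,0,0,0.8,0.016,0.004,-0.648,0,0,0,0.8,0.016,0.004,-0.648,0,0,0,0.8,0.016,0.004,-0.648,0,0,0,0.8,0.016,0.004,-0.648,0,0,0,-1,0.016,0.004,-0.648,0,0,0,-1,0.016,0.004,-0.648,0,0,0,-1,0.016,0.004,-0.648,0,0,0,-1,0.016,0.004,-0.648,0,0,0,-1,0.016,0.004,-0.648,0,0,0,-1]'

```text
time_s: 8.4
position: [0.4803, 0.3075, 0.0276]
eef_rot: [0.74, 0.673, 0.0, 0.0]
wrist_force: [-0.4, -0.1, 2.8]
finger_gap: 0.0502
```

```bash
python3 - <<'E'
from flaps import *
show()
t=toworld(1,75,200); print(t)
plan(t,down(99.55))
E
```

```text
t 8.4 p [0.4803 0.3075 0.0276] yaw 84.53 z [ 0.001  0.    -1.   ] gap 0.0502 F [-0.4 -0.1  2.8] q6 -1.01
[0.54464302 0.1151265  0.2       ]
shift [ 0.2576 -0.7693  0.6895] turn [-0.0001  0.0001  0.0417] rows>= 5.323543059266496 1.7490442197228913
```

Request:
apply_moves --moves '[0,0,0.2,0,0,0,-1,0,0,0.4,0,0,0,-1,0,0,0.6,0,0,0.01,-1,0.258,-0.77,0.65,0,0,0.0417,-1,0.258,-0.77,0.65,0,0,0.0417,-1,0.258,-0.77,0.65,0,0,0.0417,-1,0.258,-0.77,0.65,0,0,0.0417,-1,0.258,-0.77,0.65,0,0,0.0417,-1,0.258,-0.77,0.65,0,0,0.0417,-1]'

```text
time_s: 9.3
position: [0.5445, 0.1134, 0.1886]
eef_rot: [0.647, 0.762, -0.0, -0.001]
wrist_force: [-0.4, 0.1, -2.6]
finger_gap: 0.0501
```

```bash
python3 - <<'E'
from gap import *
from flaps import *
show()
p,d,ci=snap('wrist','w6'); w=cloud(d,ci); np.savez('w6.npz',p=p,d=d,w=w)
c,v=fit(w,[556,41]);print(c,v)
q=tocase(w.reshape(-1,3)*1000);ps,r,_=pose();print('tcp case',tocase(ps*1000))
q=q[np.isfinite(q[:,0])&(abs(q[:,0])<45)&(q[:,1]>20)&(q[:,1]<130)]
for lo,hi in((150,188),(188,230)):
    g=q[(q[:,2]>lo)&(q[:,2]<hi)];print(lo,len(g),g.min(0) if len(g) else 0,g.max(0) if len(g) else 0)
E
```

```text
t 9.3 p [0.5445 0.1134 0.1886] yaw 99.34 z [-0.002  0.    -1.   ] gap 0.0501 F [-0.4  0.1 -2.6] q6 -1.63
[556.41666699  40.52433525   9.50681549  51.39241932] -196510.3333388851
tcp case [  0.39190459  74.83188979 188.6244236 ]
150 3910 [-24.94428237  32.74732839 166.56484023] [-9.96309939e-02  1.12893377e+02  1.87983183e+02]
188 5273 [-11.06123962  35.98769782 188.05635526] [ 10.19510633 109.67258194 229.98595971]
```

View pics/w6.png

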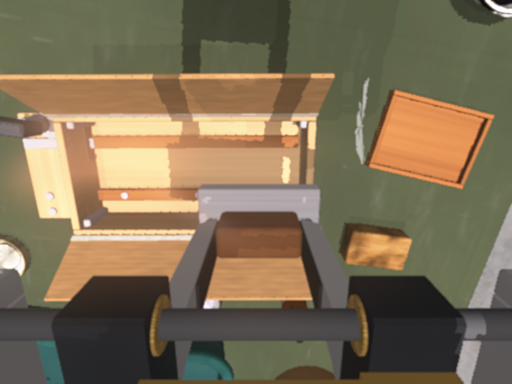

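Request:
apply_moves --moves '[0.006,0.002,-0.2,0,0,0.0006,-1,0.006,0.002,-0.4,0,0,0.0006,-1,0.006,0.002,-0.55,0,0,0.0006,-1,0.006,0.002,-0.595,0,0,0.0006,-1,0.006,0.002,-0.595,0,0,0.0006,-1,0.006,0.002,-0.595,0,0,0.0006,-1]'

```text
time_s: 9.95
position: [0.5474, 0.1164, 0.0428]
eef_rot: [0.644, 0.765, 0.001, 0.001]
wrist_force: [-0.0, -0.4, -1.1]
finger_gap: 0.0496
```

Request:
apply_moves --moves '[0,0,-0.014,0,0,0,-1,0,0,-0.024,0,0,0,-1,0,0,-0.03,0,0,0,-1,0,0,-0.03,0,0,0,-1]'

```text
time_s: 10.35
position: [0.5476, 0.1156, 0.0369]
eef_rot: [0.645, 0.765, 0.002, 0.001]
wrist_force: [-2.8, -0.5, 7.4]
finger_gap: 0.0497
```

```bash
python3 - <<'E'
from flaps import *
show(); print(tocase(pose()[0]*1000))
E
```

```text
t 10.35 p [0.5476 0.1156 0.0369] yaw 99.74 z [ 0.004  0.001 -1.   ] gap 0.0497 F [-2.8 -0.5  7.4] q6 -1.63
[ 3.97674648 75.00845664 36.94235977]
```

Request:
apply_moves --moves '[0,0,0.014,0,0,0,-1,-0.008,-0.001,0.014,0,0,-0.0004,-1,-0.008,-0.001,0.014,0,0,-0.0004,-1,-0.008,-0.001,0.0,0,0,-0.0004,-1,-0.008,-0.001,-0.01,0,0,-0.0004,-1,-0.008,-0.001,-0.02,0,0,-0.0004,-1,-0.008,-0.001,-0.02,0,0,-0.0004,-1]'

```text
time_s: 11.05
position: [0.5457, 0.1153, 0.0287]
eef_rot: [0.645, 0.764, 0.002, 0.001]
wrist_force: [3.8, 0.9, 0.6]
finger_gap: 0.0501
```

```bash
python3 - <<'E'
from flaps import *
show(); print(tocase(pose()[0]*1000))
E
```

```text
t 11.05 p [0.5457 0.1153 0.0287] yaw 99.6 z [ 0.004  0.001 -1.   ] gap 0.0501 F [3.8 0.9 0.6] q6 -1.63
[ 2.07407988 74.94865732 28.72408821]
```

Request:
apply_moves --moves '[0.003,0.0005,-0.004,0,0,0,-1,0.003,0.0005,-0.008,0,0,0,-1,0.003,0.0005,-0.008,0,0,0,-1,0.003,0.0005,-0.008,0,0,0,-1]'

```text
time_s: 11.45
position: [0.5458, 0.1152, 0.0287]
eef_rot: [0.645, 0.764, 0.001, 0.001]
wrist_force: [-1.1, -0.6, 10.2]
finger_gap: 0.05
```

```bash
python3 - <<'E'
from flaps import *
show(); print(tocase(pose()[0]*1000))
print((toworld(0,-1,0)-toworld(0,0,0))/.25*1000)
E
```

```text
t 11.45 p [0.5458 0.1152 0.0287] yaw 99.6 z [ 0.003  0.    -1.   ] gap 0.05 F [-1.1 -0.6 10.2] q6 -1.63
[ 2.18938857 74.91188976 28.68423644]
[ 0.66363296 -3.94456478  0.        ]
```

Request:
apply_moves --moves '[-0.0033,0.0197,0.002,0,0,0,-1,-0.0033,0.0197,0.002,0,0,0,-1,-0.0033,0.0197,0.002,0,0,0,-1,0.0046,-0.0276,0.002,0,0,0,-1,0.0126,-0.075,0.002,0,0,0,-1,0.0206,-0.1223,0.002,0,0,0,-1,0.0286,-0.1696,0.002,0,0,0,-1,0.0365,-0.217,0.002,0,0,0,-1,0.0445,-0.2643,0.002,0,0,0,-1,0.0525,-0.3117,0.002,0,0,0,-1,0.0525,-0.3117,0.002,0,0,0,-1]'

```text
time_s: 12.55
position: [0.5588, 0.0384, 0.0287]
eef_rot: [0.646, 0.764, 0.002, -0.0]
wrist_force: [0.2, 3.0, 7.5]
finger_gap: 0.0495
```

```bash
python3 - <<'E'
from flaps import *
show(); print(tocase(pose()[0]*1000))
E
```

```text
t 12.55 p [0.5588 0.0384 0.0287] yaw 99.58 z [ 0.002  0.004 -1.   ] gap 0.0495 F [0.2 3.  7.5] q6 -1.77
[ 2.23635853 -3.01816024 28.70812396]
```

Request:
apply_moves --moves '[0.008,-0.0473,0,0,0,0,-1,0.0159,-0.0947,0,0,0,0,-1,0.0239,-0.142,0,0,0,0,-1,0.0319,-0.1893,0,0,0,0,-1,0.0398,-0.2367,0,0,0,0,-1,0.0478,-0.284,0,0,0,0,-1,0.0515,-0.3057,0,0,0,0,-1,0.0515,-0.3057,0,0,0,0,-1,0.0515,-0.3057,0,0,0,0,-1]'

```text
time_s: 13.45
position: [0.5715, -0.037, 0.0287]
eef_rot: [0.645, 0.764, 0.002, -0.001]
wrist_force: [-0.0, 5.0, 8.5]
finger_gap: 0.0494
```

```bash
python3 - <<'E'
from flaps import *
show(); print(tocase(pose()[0]*1000))
p,d,ci=snap('scene','s2')
cv2.imwrite('pics/s2c.png',cv2.resize(p[130:260,150:320],None,fx=4,fy=4)[:,:,::-1])
E
```

```text
t 13.45 p [ 0.5715 -0.037   0.0287] yaw 99.63 z [ 0.002  0.004 -1.   ] gap 0.0494 F [-0.   5.   8.5] q6 -1.91
[  2.22487658 -79.46408913  28.72592599]
```

View pics/s2c.png

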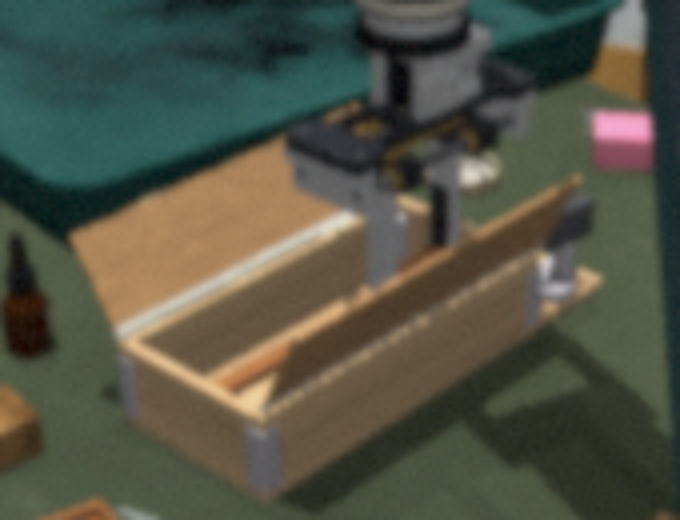

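Request:
apply_moves --moves '[0.0017,-0.0099,0,0,0,0,-1,0.0017,-0.0099,0,0,0,0,-1,0.0017,-0.0099,0,0,0,0,-1,0,0,0.02,0,0,0,-1,0,0,0.15,0,0,0,-1,0,0,0.3,0,0,0,-1,0,0,0.5,0,0,0,-1,0,0,0.68,0,0,0,-1,0,0,0.68,0,0,0,-1]'

```text
time_s: 14.4
position: [0.5731, -0.04, 0.2041]
eef_rot: [0.646, 0.764, 0.002, 0.005]
wrist_force: [1.0, -0.3, -1.4]
finger_gap: 0.0499
```

```bash
python3 - <<'E'
from h import *
show(); plan([.4802,.304,.17],down(86))
E
```

```text
t 14.4 p [ 0.5731 -0.04    0.2041] yaw 99.58 z [ 0.011 -0.003 -1.   ] gap 0.0499 F [ 1.  -0.3 -1.4] q6 -1.91
shift [-0.3715  1.3758 -0.1365] turn [ 0.0006  0.0016 -0.0377] rows>= 7.158096782022795 1.582927375122337
```

Request:
apply_moves --moves '[-0.25,0.95,0,0,0,-0.026,-1,-0.25,0.95,0,0,0,-0.026,-1,-0.25,0.95,0,0,0,-0.026,-1,-0.25,0.95,0,0,0,-0.026,-1,-0.25,0.95,0,0,0,-0.026,-1,-0.25,0.95,0,0,0,-0.026,-1]'

```text
time_s: 15.0
position: [0.5044, 0.2031, 0.1939]
eef_rot: [0.703, 0.711, -0.002, -0.003]
wrist_force: [-0.2, -0.9, -2.6]
finger_gap: 0.0496
```

Request:
apply_moves --moves '[-0.12,0.426,0,0,0,-0.0117,-1,-0.12,0.426,-0.1,0,0,-0.0117,-1,-0.12,0.426,-0.2,0,0,-0.0117,-1,-0.12,0.426,-0.4,0,0,-0.0117,-1,-0.12,0.426,-0.55,0,0,-0.0117,-1,-0.12,0.426,-0.55,0,0,-0.0117,-1,-0.12,0.426,-0.55,0,0,-0.0117,-1]'

```text
time_s: 15.7
position: [0.4772, 0.3036, 0.0578]
eef_rot: [0.731, 0.682, -0.002, -0.0]
wrist_force: [0.8, 0.3, -0.8]
finger_gap: 0.0498
```

```bash
python3 - <<'E'
from h import *
show(); plan([.4802,.304,.028],down(86))
E
```

```text
t 15.7 p [0.4772 0.3036 0.0578] yaw 86.0 z [-0.004 -0.002 -1.   ] gap 0.0498 F [ 0.8  0.3 -0.8] q6 -1.03
shift [ 0.0118  0.0017 -0.1192] turn [ 0.0004 -0.0006  0.    ] rows>= 0.5988441084121394 0.03078275972322475
```

Lower, release, rise, and look.

Request:
apply_moves --moves '[0.012,0.002,-0.06,0,0,0,-1,0.012,0.002,-0.1,0,0,0,-1,0.012,0.002,-0.118,0,0,0,-1,0.012,0.002,-0.118,0,0,0,-1,0.012,0.002,-0.118,0,0,0,0.6,0.012,0.002,-0.118,0,0,0,0.6,0.012,0.002,-0.118,0,0,0,0.6,0.012,0.002,0.1,0,0,0,1,0.012,0.002,0.3,0,0,0,1,0.012,0.002,0.5,0,0,0,1,0.012,0.002,0.6,0,0,0,1,0.012,0.002,0.6,0,0,0,1]'

```text
time_s: 16.9
position: [0.4839, 0.3067, 0.2169]
eef_rot: [0.731, 0.682, 0.007, 0.002]
wrist_force: [1.0, -0.1, -0.2]
finger_gap: 0.0939
```

```bash
python3 - <<'E'
from fb import *
show()
p,d,ci=snap('wrist','w7'); w=cloud(d,ci)
box(w,478,307,40,38,60);box(w,478,304,100,9,15);box(w,478,307,60,16,60);box(w,618,276,60,20,40)
plan([.6178,.275,.2],down(1.8))
plan([.6178,.275,.2],down(181.8))
E
```

```text
t 16.9 p [0.4839 0.3067 0.2169] yaw 86.04 z [ 0.012  0.006 -1.   ] gap 0.0939 F [ 1.  -0.1 -0.2] q6 -1.04
n 779 c [479.8 304.9] size [49.5 20.4] longdir 86.3 z 49.2
n 1471 c [479.6 304.1] size [120.2  89.9] longdir 86.1 z 13.3
n 2405 c [480.4 312.8] size [95.8 47.9] longdir 86.0 z 20.2
n 1756 c [618.6 274.7] size [45.2 74.9] longdir 91.4 z 30.5
shift [ 0.5406 -0.1244 -0.0523] turn [ 0.0003  0.0013 -0.234 ] rows>= 2.7858138023411874 9.805937045648868
shift [ 0.5406 -0.1244 -0.0523] turn [-0.0013  0.0004  0.266 ] rows>= 2.7858138023411874 11.14885585185599
```

Request:
apply_moves --moves '[0.539,-0.128,-0.15,0.0003,0.001,-0.235,0.28,0.539,-0.128,-0.15,0.0003,0.001,-0.235,0.28,0.539,-0.128,-0.15,0.0003,0.001,-0.235,0.28,0.539,-0.128,-0.15,0.0003,0.001,-0.235,0.28,0.539,-0.128,-0.15,0.0003,0.001,-0.235,0.28,0.539,-0.128,-0.15,0.0003,0.001,-0.235,0.28,0.539,-0.128,-0.15,0.0003,0.001,-0.235,0.28,0.539,-0.128,-0.15,0.0003,0.001,-0.235,0.28,0.539,-0.128,-0.15,0.0003,0.001,-0.235,0.28,0.539,-0.128,-0.15,0.0003,0.001,-0.235,0.28,0.539,-0.128,-0.15,0.0003,0.001,-0.235,0.28,0.539,-0.128,-0.15,0.0003,0.001,-0.235,0.28]'

```text
time_s: 18.15
position: [0.6152, 0.2731, 0.1697]
eef_rot: [1.0, 0.014, -0.003, -0.002]
wrist_force: [-0.5, 0.6, -0.7]
finger_gap: 0.0602
```

```bash
python3 - <<'E'
from fb import *
show()
p,d,ci=snap('wrist','w8'); w=cloud(d,ci)
box(w,618,276,60,24,36)
plan([.6185,.2747,.016],down(1.4))
E
```

```text
t 18.15 p [0.6152 0.2731 0.1697] yaw 1.58 z [-0.006  0.004 -1.   ] gap 0.0602 F [-0.5  0.6 -0.7] q6 0.3
n 2787 c [619.3 274.7] size [45.  74.9] longdir 91.6 z 30.5
shift [ 0.0123  0.0062 -0.6168] turn [-0.0007 -0.0008 -0.0004] rows>= 3.084967751925086 0.049026656635547394
```

Request:
apply_moves --moves '[0.014,0.006,-0.2,0,0,0,0.28,0.014,0.006,-0.4,0,0,0,0.28,0.014,0.006,-0.55,0,0,0,0.28,0.014,0.006,-0.615,0,0,0,0.28,0.014,0.006,-0.615,0,0,0,0.28,0.014,0.006,-0.615,0,0,0,-1,0.014,0.006,-0.615,0,0,0,-1,0.014,0.006,-0.615,0,0,0,-1,0.014,0.006,-0.615,0,0,0,-1]'

```text
time_s: 19.1
position: [0.6214, 0.2756, 0.0216]
eef_rot: [1.0, 0.013, 0.001, -0.004]
wrist_force: [-0.2, -0.2, 6.5]
finger_gap: 0.0444
```

```bash
python3 - <<'E'
from flaps import *
show()
t=toworld(.7,80,180); plan(t,down(9.55))
E
```

```text
t 19.1 p [0.6214 0.2756 0.0216] yaw 1.44 z [ 0.003  0.007 -1.   ] gap 0.0444 F [-0.2 -0.2  6.5] q6 0.3
shift [-0.3116 -0.6224  0.6337] turn [-0.0012  0.0003  0.0225] rows>= 4.706362584767698 0.9455860282308923
```

Request:
apply_moves --moves '[-0.008,-0.002,0,0,0,0,0.28,-0.008,-0.002,-0.022,0,0,0,0.28,-0.008,-0.002,-0.022,0,0,0,0.28,-0.008,-0.002,-0.022,0,0,0,-1,-0.008,-0.002,-0.022,0,0,0,-1,-0.008,-0.002,-0.022,0,0,0,-1,-0.008,-0.002,-0.022,0,0,0,-1]'

```text
time_s: 19.8
position: [0.6172, 0.2743, 0.0121]
eef_rot: [1.0, 0.012, -0.002, -0.002]
wrist_force: [-1.1, -0.4, -0.8]
finger_gap: 0.0445
```

```bash
python3 - <<'E'
from flaps import *
show()
t=toworld(.7,80,180); plan(t,down(9.55))
E
```

```text
t 19.8 p [0.6172 0.2743 0.0121] yaw 1.43 z [-0.004  0.005 -1.   ] gap 0.0445 F [-1.1 -0.4 -0.8] q6 0.31
shift [-0.2949 -0.617   0.6715] turn [-0.0007 -0.0006  0.0226] rows>= 4.7920563727774805 0.9460575553407926
```

Request:
apply_moves --moves '[0,0,0.2,0,0,0,-1,0,0,0.4,0,0,0,-1,0,0,0.6,0,0,0,-1,-0.295,-0.617,0.67,0.0005,0,0.0226,-1,-0.295,-0.617,0.67,0.0005,0,0.0226,-1,-0.295,-0.617,0.67,0.0005,0,0.0226,-1,-0.295,-0.617,0.67,0.0005,0,0.0226,-1,-0.295,-0.617,0.67,0.0005,0,0.0226,-1,-0.295,-0.617,0.67,0.0005,0,0.0226,-1]'

```text
time_s: 20.7
position: [0.5439, 0.1203, 0.1802]
eef_rot: [0.997, 0.083, -0.001, -0.004]
wrist_force: [-0.8, -0.0, -1.6]
finger_gap: 0.0451
```

```bash
python3 - <<'E'
from flaps import *
show()
t=toworld(.7,80,28); plan(t,down(9.55))
p,d,ci=snap('wrist','w9'); w=cloud(d,ci);q=tocase(w.reshape(-1,3)*1000);z0=pose()[0][2]*1000
q=q[np.isfinite(q[:,0])&(abs(q[:,0])<45)&(abs(q[:,1]-80)<60)]
g=q[(q[:,2]>z0+6)&(q[:,2]<z0+20)];print(len(g),np.percentile(g,[1,99],axis=0).round(1))
E
```

```text
t 20.7 p [0.5439 0.1203 0.1802] yaw 9.52 z [-0.003  0.009 -1.   ] gap 0.0451 F [-0.8 -0.  -1.6] q6 -0.06
shift [-0.0014 -0.001  -0.6088] turn [-0.0014 -0.0005  0.0001] rows>= 3.0438062652003697 0.061731202143088186
9244 [[-25.4  45.2 188.1]
 [ 30.1 118.1 199.8]]
```

View pics/w9.png

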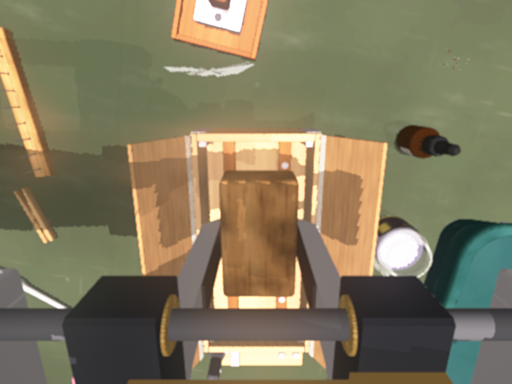

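Request:
apply_moves --moves '[-0.002,-0.004,-0.15,-0.001,0,0,-1,-0.002,-0.004,-0.3,-0.001,0,0,-1,-0.002,-0.004,-0.45,-0.001,0,0,-1,-0.002,-0.004,-0.54,-0.001,0,0,-1,-0.002,-0.004,-0.54,-0.001,0,0,-1,-0.002,-0.004,-0.54,-0.001,0,0,-1]'

```text
time_s: 21.35
position: [0.5435, 0.1202, 0.0448]
eef_rot: [0.996, 0.084, -0.002, -0.001]
wrist_force: [-0.3, -0.3, 0.1]
finger_gap: 0.0451
```

```bash
python3 - <<'E'
from flaps import *
show();print(tocase(pose()[0]*1000))
t=toworld(.7,79.5,25); plan(t,down(9.55))
E
```

```text
t 21.35 p [0.5435 0.1202 0.0448] yaw 9.65 z [-0.005  0.002 -1.   ] gap 0.0451 F [-0.3 -0.3  0.1] q6 -0.05
[ 0.71780816 80.15547519 44.80260144]
shift [ 0.0004 -0.0026 -0.0792] turn [-0.0003 -0.0008 -0.0003] rows>= 0.39626909466945137 0.03550174167708075
```

Request:
apply_moves --moves '[0,-0.003,-0.04,0,-0.0008,0,-1,0,-0.003,-0.075,0,-0.0008,0,-1,0,-0.003,-0.075,0,-0.0008,0,-1,0,-0.003,-0.075,0,-0.0008,0,-1,0,-0.003,-0.075,0,-0.0008,0,-1]'

```text
time_s: 21.85
position: [0.5436, 0.1183, 0.0268]
eef_rot: [0.997, 0.083, 0.001, -0.001]
wrist_force: [0.2, 0.4, -0.6]
finger_gap: 0.0446
```

```bash
python3 - <<'E'
from flaps import *
show();print(tocase(pose()[0]*1000))
E
```

```text
t 21.85 p [0.5436 0.1183 0.0268] yaw 9.55 z [ 0.002  0.002 -1.   ] gap 0.0446 F [ 0.2  0.4 -0.6] q6 -0.06
[ 0.51374601 78.31411288 26.80036152]
```

Request:
apply_moves --moves '[0.0008,0.002,-0.012,0,0,0,-1,0.0008,0.002,-0.022,0,0,0,-1,0.0008,0.002,-0.022,0,0,0,-1,0.0008,0.002,-0.022,0,0,0,-1]'

```text
time_s: 22.25
position: [0.5433, 0.1188, 0.0206]
eef_rot: [0.997, 0.083, 0.0, -0.001]
wrist_force: [-0.3, 0.2, -2.4]
finger_gap: 0.0451
```

```bash
python3 - <<'E'
from flaps import *
show();print(tocase(pose()[0]*1000))
E
```

```text
t 22.25 p [0.5433 0.1188 0.0206] yaw 9.57 z [ 0.001  0.001 -1.   ] gap 0.0451 F [-0.3  0.2 -2.4] q6 -0.05
[ 0.29767043 78.86204426 20.61150003]
```

Request:
apply_moves --moves '[0,0,0,0,0,0,0.24,0,0,0,0,0,0,0.24,0,0,0,0,0,0,0.24,0,0,0.1,0,0,0,0.24,0,0,0.3,0,0,0,0.24,0,0,0.5,0,0,0,0.24,0,0,0.7,0,0,0,0.24,0,0,0.8,0,0,0,0.24]'

```text
time_s: 23.05
position: [0.5452, 0.1191, 0.227]
eef_rot: [0.997, 0.083, 0.005, -0.001]
wrist_force: [0.9, 0.4, -0.0]
finger_gap: 0.0581
```

```bash
cat > chk.py <<'E'
from flaps import *
import sys
def inlane(w):
    q=tocase(w.reshape(-1,3)*1000);q=q[np.isfinite(q[:,0])&(abs(q[:,0])<50)&(abs(q[:,1])<122)&(q[:,2]>24)&(q[:,2]<55)]
    h,_=np.histogram(q[:,1],np.arange(-123,124,3)); print('hist y',h.tolist())
    for y0 in(-80,0,80):
        g=q[abs(q[:,1]-y0)<42]
        if len(g)>100: print(y0,len(g),np.percentile(g,[1,50,99],axis=0).round(1).tolist(), cv2.minAreaRect(g[:,:2].astype(np.float32)))
E
python3 - <<'E'
from chk import *
from fb import box
show()
p,d,ci=snap('wrist','w10'); w=cloud(d,ci); inlane(w); flaps(w)
p,d,ci=snap('top'); w=cloud(d,ci); box(w,526,-348,60,18,45);box(w,419,-340,60,18,45)
plan([.523,-.346,.2],down(-101.5+90))
E
```

```text
t 23.05 p [0.5452 0.1191 0.227 ] yaw 9.57 z [ 0.01   0.003 -1.   ] gap 0.0581 F [ 0.9  0.4 -0. ] q6 -0.05
hist y [1, 7, 0, 0, 0, 0, 0, 0, 0, 0, 0, 0, 0, 0, 0, 0, 0, 0, 0, 0, 0, 0, 0, 0, 0, 0, 0, 0, 0, 0, 0, 0, 0, 0, 0, 0, 0, 0, 0, 0, 0, 0, 0, 0, 0, 0, 0, 0, 0, 0, 0, 0, 0, 0, 1, 65, 79, 92, 77, 74, 86, 93, 73, 76, 99, 74, 82, 97, 71, 97, 83, 76, 102, 73, 102, 78, 90, 90, 89, 128, 8, 1]
80 2156 [[-20.3, 42.8, 26.3], [2.3, 81.8, 35.5], [23.9, 116.6, 37.3]] ((14.548484802246094, 81.01060485839844), (78.04031372070312, 70.88194274902344), 89.9902572631836)
far 4777 ang 2.076 ztip 121.9 xtip 101.8
near 4571 ang 1.996 ztip 130.3 xtip 96.7
n 399 c [ 525.9 -348. ] size [75.6 45.4] longdir 79.0 z 29.9
n 404 c [ 418.5 -340.2] size [45.2 75.7] longdir 111.9 z 29.6
shift [-0.0919 -1.8607 -0.1081] turn [-0.0001  0.0021 -0.0585] rows>= 9.330293862806146 2.454040942738449
```

Request:
apply_moves --moves '[-0.04,-0.93,0,0,0.001,-0.03,0.28,-0.04,-0.93,0,0,0.001,-0.03,0.28,-0.04,-0.93,0,0,0.001,-0.03,0.28,-0.04,-0.93,0,0,0.001,-0.03,0.28,-0.04,-0.93,0,0,0.001,-0.03,0.28]'

```text
time_s: 23.65
position: [0.5321, -0.1165, 0.2183]
eef_rot: [1.0, -0.012, -0.004, -0.001]
wrist_force: [0.2, 0.3, 0.6]
finger_gap: 0.0603
```

Request:
apply_moves --moves '[-0.045,-0.93,-0.12,0,0.001,-0.027,0.28,-0.045,-0.93,-0.12,0,0.001,-0.027,0.28,-0.045,-0.93,-0.12,0,0.001,-0.027,0.28,-0.045,-0.93,-0.12,0,0.001,-0.027,0.28,-0.045,-0.93,-0.12,0,0.001,-0.027,0.28,-0.045,-0.93,-0.12,0,0.001,-0.027,0.28,-0.045,-0.93,-0.12,0,0.001,-0.027,0.28]'

```text
time_s: 24.35
position: [0.5213, -0.346, 0.1881]
eef_rot: [0.995, -0.096, -0.007, -0.003]
wrist_force: [0.4, -0.8, 0.5]
finger_gap: 0.0601
```

```bash
python3 - <<'E'
from fb import *
show()
p,d,ci=snap('wrist','w11'); w=cloud(d,ci); box(w,526,-348,55,24,36);box(w,419,-340,55,24,36)
plan([.525,-.347,.012],down(-11))
E
```

```text
t 24.35 p [ 0.5213 -0.346   0.1881] yaw -11.04 z [-0.014  0.007 -1.   ] gap 0.0601 F [ 0.4 -0.8  0.5] q6 -0.48
n 2487 c [ 527.  -350.8] size [74.7 44.8] longdir 79.2 z 30.5
n 2438 c [ 419.6 -342.8] size [45.7 75.1] longdir 112.4 z 30.5
shift [ 0.0128 -0.0073 -0.7085] turn [-0.0009 -0.002  -0.0001] rows>= 3.543297692471144 0.09252950618291976
```

Request:
apply_moves --moves '[0.021,-0.016,-0.2,-0.0005,-0.001,0,0.28,0.021,-0.016,-0.4,-0.0005,-0.001,0,0.28,0.021,-0.016,-0.5,-0.0005,-0.001,0,0.28,0.021,-0.016,-0.6,-0.0005,-0.001,0,0.28,0.021,-0.016,-0.6,-0.0005,-0.001,0,0.28,0.021,-0.016,-0.6,-0.0005,-0.001,0,0.28]'

```text
time_s: 25.0
position: [0.5279, -0.3488, 0.0412]
eef_rot: [0.996, -0.095, -0.002, 0.0]
wrist_force: [-0.1, -0.9, 0.6]
finger_gap: 0.0604
```

```bash
python3 - <<'E'
from h import *
show()
plan([.5265,-.350,.012],down(-10.8))
E
```

```text
t 25.0 p [ 0.5279 -0.3488  0.0412] yaw -10.85 z [-0.004  0.    -1.   ] gap 0.0604 F [-0.1 -0.9  0.6] q6 -0.48
shift [-0.0056 -0.005  -0.1169] turn [-0.0001 -0.0007  0.0001] rows>= 0.5855889867564109 0.030326091594229686
```

Request:
apply_moves --moves '[-0.005,-0.005,-0.06,0,-0.0005,0,0.28,-0.005,-0.005,-0.115,0,-0.0005,0,0.28,-0.005,-0.005,-0.115,0,-0.0005,0,0.28,-0.005,-0.005,-0.115,0,-0.0005,0,-1,-0.005,-0.005,-0.115,0,-0.0005,0,-1,-0.005,-0.005,-0.115,0,-0.0005,0,-1,-0.005,-0.005,-0.115,0,-0.0005,0,-1]'

```text
time_s: 25.7
position: [0.5267, -0.3518, 0.0131]
eef_rot: [0.995, -0.095, 0.0, 0.0]
wrist_force: [-0.7, 0.7, 2.4]
finger_gap: 0.0444
```

```bash
python3 - <<'E'
from flaps import *
show()
t=toworld(.7,0.3,185); plan(t,down(9.55))
E
```

```text
t 25.7 p [ 0.5267 -0.3518  0.0131] yaw -10.96 z [-0.    -0.001 -1.   ] gap 0.0444 F [-0.7  0.7  2.4] q6 -0.49
shift [0.1203 1.5727 0.6874] turn [0.0001 0.     0.057 ] rows>= 8.603095191290203 2.3873053831833957
```

Request:
apply_moves --moves '[0,0,0.2,0,0,0,-1,0,0,0.4,0,0,0,-1,0,0.1,0.6,0,0,0.01,-1,0.07,0.8,0.69,0,0,0.03,-1,0.07,0.8,0.69,0,0,0.03,-1,0.07,0.8,0.69,0,0,0.03,-1,0.07,0.8,0.69,0,0,0.03,-1,0.07,0.8,0.69,0,0,0.03,-1]'

```text
time_s: 26.5
position: [0.5444, -0.1475, 0.1859]
eef_rot: [1.0, 0.001, 0.001, -0.0]
wrist_force: [-0.3, -0.9, -1.0]
finger_gap: 0.0449
```

Request:
apply_moves --moves '[0.05,0.773,0,0,0,0.027,-1,0.05,0.773,0,0,0,0.027,-1,0.05,0.773,0,0,0,0.027,-1,0.05,0.773,0,0,0,0.027,-1,0.05,0.773,0,0,0,0.027,-1,0.05,0.773,0,0,0,0.027,-1,0.05,0.773,0,0,0,0.027,-1]'

```text
time_s: 27.2
position: [0.5563, 0.0403, 0.1841]
eef_rot: [0.997, 0.083, -0.001, 0.001]
wrist_force: [0.3, 0.0, -1.1]
finger_gap: 0.0448
```

```bash
python3 - <<'E'
from flaps import *
show();print(tocase(pose()[0]*1000))
t=toworld(.7,0.0,45); plan(t,down(9.55))
p,d,ci=snap('wrist','w12'); w=cloud(d,ci);q=tocase(w.reshape(-1,3)*1000);z0=pose()[0][2]*1000
q=q[np.isfinite(q[:,0])&(abs(q[:,0])<18)&(abs(q[:,1])<60)]
g=q[(q[:,2]>z0+8)&(q[:,2]<z0+25)];print(len(g),np.percentile(g,[1,99],axis=0).round(1))
E
```

```text
t 27.2 p [0.5563 0.0403 0.1841] yaw 9.47 z [-0.002 -0.001 -1.   ] gap 0.0448 F [ 0.3  0.  -1.1] q6 -0.19
[ 5.06088195e-02 -6.73096064e-01  1.84140219e+02]
shift [ 0.0021  0.0031 -0.5566] turn [ 0.0002 -0.0003  0.0002] rows>= 2.7828672569415156 0.0172075118472575
7271 [[-17.6 -35.6 195. ]
 [ 17.6  37.1 202.9]]
```

Request:
apply_moves --moves '[0.003,0.0,-0.15,0,0,0,-1,0.003,0.0,-0.3,0,0,0,-1,0.003,0.0,-0.45,0,0,0,-1,0.003,0.0,-0.54,0,0,0,-1,0.003,0.0,-0.6,0,0,0,-1,0.003,0.0,-0.6,0,0,0,-1,0.003,0,-0.6,0,0,0,-1]'

```text
time_s: 27.95
position: [0.5578, 0.0411, 0.0355]
eef_rot: [0.997, 0.083, 0.0, 0.0]
wrist_force: [-0.4, 0.1, -0.8]
finger_gap: 0.045
```

```bash
python3 - <<'E'
from flaps import *
show();print(tocase(pose()[0]*1000))
t=toworld(.7,-.7,21); plan(t,down(9.55))
E
```

```text
t 27.95 p [0.5578 0.0411 0.0355] yaw 9.49 z [ 0.    -0.001 -1.   ] gap 0.045 F [-0.4  0.1 -0.8] q6 -0.19
[ 1.68187571 -0.19066045 35.49789279]
shift [-0.0035 -0.0027 -0.058 ] turn [0.0001 0.0001 0.0002] rows>= 0.29080055157775053 0.007551092990194969
```

Request:
apply_moves --moves '[-0.003,-0.003,-0.02,0,0,0,-1,-0.003,-0.003,-0.04,0,0,0,-1,-0.003,-0.003,-0.06,0,0,0,-1,-0.003,-0.003,-0.06,0,0,0,-1,-0.003,-0.003,-0.06,0,0,0,-1]'

```text
time_s: 28.45
position: [0.556, 0.0412, 0.0193]
eef_rot: [0.997, 0.083, -0.001, 0.0]
wrist_force: [0.3, -0.0, -0.5]
finger_gap: 0.0448
```

```bash
python3 - <<'E'
from flaps import *
show();print(tocase(pose()[0]*1000))
E
```

```text
t 28.45 p [0.556  0.0412 0.0193] yaw 9.58 z [-0.002 -0.    -1.   ] gap 0.0448 F [ 0.3 -0.  -0.5] q6 -0.19
[-0.0282078   0.24416449 19.29627865]
```

Block is in the lane; release and rise, then to the last block.

Request:
apply_moves --moves '[0,0,0,0,0,0,0.24,0,0,0,0,0,0,0.24,0,0,0,0,0,0,0.24,0,0,0.1,0,0,0,0.24,0,0,0.3,0,0,0,0.24,0,0,0.5,0,0,0,0.24,0,0,0.7,0,0,0,0.24,0,0,0.75,0,0,0,0.24]'

```text
time_s: 29.25
position: [0.5592, 0.0411, 0.2152]
eef_rot: [0.996, 0.083, 0.006, 0.001]
wrist_force: [0.6, 0.4, -0.4]
finger_gap: 0.0582
```

```bash
python3 - <<'E'
from chk import *
from fb import box
show()
p,d,ci=snap('wrist','w13'); w=cloud(d,ci); inlane(w)
p,d,ci=snap('top'); w=cloud(d,ci); box(w,419,-340,70,18,45)
plan([.420,-.342,.18],down(22.2))
E
```

```text
t 29.25 p [0.5592 0.0411 0.2152] yaw 9.57 z [ 0.012 -0.001 -1.   ] gap 0.0582 F [ 0.6  0.4 -0.4] q6 -0.19
hist y [5, 8, 0, 0, 0, 0, 0, 0, 0, 0, 0, 0, 0, 0, 0, 0, 0, 0, 0, 0, 0, 0, 0, 0, 0, 0, 0, 0, 21, 81, 76, 80, 97, 74, 85, 95, 77, 99, 84, 80, 103, 75, 106, 78, 106, 78, 100, 85, 107, 78, 111, 77, 111, 75, 0, 102, 86, 112, 76, 115, 117, 81, 112, 117, 117, 78, 116, 117, 118, 80, 120, 119, 120, 120, 90, 110, 119, 123, 122, 84, 12, 303]
0 2239 [[-20.5, -36.0, 32.4], [1.1, 2.2, 35.5], [23.0, 37.6, 37.3]] ((1.2522850036621094, 0.4911842346191406), (74.69386291503906, 44.694435119628906), 89.76306915283203)
80 2986 [[-39.5, 42.6, 25.2], [1.4, 85.0, 35.5], [47.7, 121.9, 51.3]] ((-0.00531768798828125, 82.1852798461914), (79.6185302734375, 99.95487213134766), 89.99649810791016)
n 402 c [ 418.5 -339.8] size [45.  75.5] longdir 111.9 z 29.7
shift [-0.5517 -1.5323 -0.1233] turn [-0.      0.001   0.0351] rows>= 8.166297398594416 1.4713368831093785
```

Request:
apply_moves --moves '[-0.15,-0.8,0,0,0.0005,0.017,0.28,-0.15,-0.8,0,0,0.0005,0.017,0.28,-0.15,-0.8,0,0,0.0005,0.017,0.28,-0.15,-0.8,0,0,0.0005,0.017,0.28,-0.15,-0.8,0,0,0.0005,0.017,0.28]'

```text
time_s: 29.85
position: [0.5161, -0.1636, 0.2034]
eef_rot: [0.991, 0.133, -0.005, -0.0]
wrist_force: [0.7, 1.1, 0.3]
finger_gap: 0.0601
```

Request:
apply_moves --moves '[-0.405,-0.735,-0.12,0,0.0005,0.0177,0.28,-0.405,-0.735,-0.12,0,0.0005,0.0177,0.28,-0.405,-0.735,-0.12,0,0.0005,0.0177,0.28,-0.405,-0.735,-0.12,0,0.0005,0.0177,0.28,-0.405,-0.735,-0.12,0,0.0005,0.0177,0.28,-0.405,-0.735,-0.12,0,0.0005,0.0177,0.28,-0.405,-0.735,-0.12,0,0.0005,0.0177,0.28]'

```text
time_s: 30.55
position: [0.4179, -0.3411, 0.1759]
eef_rot: [0.981, 0.192, -0.004, -0.001]
wrist_force: [0.1, 0.5, 0.2]
finger_gap: 0.0603
```

```bash
python3 - <<'E'
from fb import *
show()
p,d,ci=snap('wrist','w14'); w=cloud(d,ci); box(w,419,-341,55,24,36)
plan([.4195,-.342,.042],down(22.2))
E
```

```text
t 30.55 p [ 0.4179 -0.3411  0.1759] yaw 22.1 z [-0.008  0.001 -1.   ] gap 0.0603 F [0.1 0.5 0.2] q6 -1.17
n 2662 c [ 419.1 -342.1] size [45.1 74.2] longdir 111.9 z 30.6
shift [ 0.0048 -0.0042 -0.5377] turn [-0.     -0.0012  0.0001] rows>= 2.6887396300199575 0.050325605983072404
```

Request:
apply_moves --moves '[0.006,-0.004,-0.2,0,-0.001,0,0.28,0.006,-0.004,-0.4,0,-0.001,0,0.28,0.006,-0.004,-0.55,0,-0.001,0,0.28,0.006,-0.004,-0.655,0,-0.001,0,0.28,0.006,-0.004,-0.655,0,-0.001,0,0.28,0.006,-0.004,-0.655,0,-0.001,0,0.28,0.006,-0.004,-0.655,0,-0.001,0,0.28]'

```text
time_s: 31.3
position: [0.4209, -0.3443, 0.0159]
eef_rot: [0.981, 0.192, 0.001, 0.002]
wrist_force: [-0.5, 1.1, 0.4]
finger_gap: 0.0602
```

```bash
python3 - <<'E'
from h import *
show()
plan([.4192,-.342,.012],down(22))
E
```

```text
t 31.3 p [ 0.4209 -0.3443  0.0159] yaw 22.14 z [ 0.002 -0.005 -1.   ] gap 0.0602 F [-0.5  1.1  0.4] q6 -1.17
shift [-0.0068  0.0092 -0.0155] turn [ 0.0007  0.0004 -0.0004] rows>= 0.09646550106610581 0.037614930026642075
```

Request:
apply_moves --moves '[-0.005,0.006,-0.012,0,0,0,0.28,-0.005,0.006,-0.012,0,0,0,0.28,-0.005,0.006,-0.012,0,0,0,-1,-0.005,0.006,-0.012,0,0,0,-1,-0.005,0.006,-0.012,0,0,0,-1,-0.005,0.006,-0.012,0,0,0,-1,-0.005,0.006,0.2,0,0,0,-1,-0.005,0.006,0.4,0,0,0,-1,-0.005,0.006,0.68,0,0,0,-1,-0.005,0.006,0.68,0,0,0,-1]'

```text
time_s: 32.3
position: [0.419, -0.3436, 0.1888]
eef_rot: [0.982, 0.191, 0.002, 0.004]
wrist_force: [0.3, 0.2, -0.9]
finger_gap: 0.0446
```

```bash
python3 - <<'E'
from flaps import *
show()
t=toworld(.7,-80,188); plan(t,down(9.55))
E
```

```text
t 32.3 p [ 0.419  -0.3436  0.1888] yaw 22.05 z [ 0.005 -0.007 -1.   ] gap 0.0446 F [ 0.3  0.2 -0.9] q6 -1.18
shift [ 0.6043  1.2232 -0.0032] turn [ 0.0012  0.0006 -0.0347] rows>= 6.821482322833831 1.4560813071113143
```

Request:
apply_moves --moves '[0.3,0.61,0,0.0005,0,-0.017,-1,0.3,0.61,0,0.0005,0,-0.017,-1,0.3,0.61,0,0.0005,0,-0.017,-1,0.3,0.61,0,0.0005,0,-0.017,-1]'

```text
time_s: 32.7
position: [0.4937, -0.186, 0.1829]
eef_rot: [0.99, 0.14, -0.0, -0.002]
wrist_force: [-0.5, -0.7, -1.1]
finger_gap: 0.0448
```

Request:
apply_moves --moves '[0.304,0.613,0,0.0005,0,-0.0177,-1,0.304,0.613,0,0.0005,0,-0.0177,-1,0.304,0.613,0,0.0005,0,-0.0177,-1,0.304,0.613,0,0.0005,0,-0.0177,-1,0.304,0.613,0,0.0005,0,-0.0177,-1,0.304,0.613,0,0.0005,0,-0.0177,-1]'

```text
time_s: 33.3
position: [0.5683, -0.0364, 0.1826]
eef_rot: [0.996, 0.084, -0.001, -0.002]
wrist_force: [-1.3, 0.8, -0.5]
finger_gap: 0.0449
```

```bash
python3 - <<'E'
from flaps import *
show();print(tocase(pose()[0]*1000))
t=toworld(.7,-80,35); plan(t,down(9.55))
p,d,ci=snap('wrist','w15'); w=cloud(d,ci);q=tocase(w.reshape(-1,3)*1000);z0=pose()[0][2]*1000
q=q[np.isfinite(q[:,0])&(abs(q[:,0])<18)&(abs(q[:,1]+80)<60)]
g=q[(q[:,2]>z0+8)&(q[:,2]<z0+25)];print(len(g),np.percentile(g,[1,99],axis=0).round(1))
E
```

```text
t 33.3 p [ 0.5683 -0.0364  0.1826] yaw 9.61 z [-0.002  0.005 -1.   ] gap 0.0449 F [-1.3  0.8 -0.5] q6 -0.33
[ -0.77508561 -78.36238288 182.55083519]
shift [ 0.0069 -0.0055 -0.5902] turn [-0.0007 -0.0004 -0.0002] rows>= 2.951345905263462 0.034577883706296726
7517 [[ -17.6 -114.3  193.6]
 [  17.7  -41.4  203.8]]
```

Request:
apply_moves --moves '[0.005,-0.005,-0.15,0,0,0,-1,0.005,-0.005,-0.3,0,0,0,-1,0.005,-0.005,-0.45,0,0,0,-1,0.005,-0.005,-0.54,0,0,0,-1,0.005,-0.005,-0.595,0,0,0,-1,0.005,-0.005,-0.595,0,0,0,-1,0.005,-0.005,-0.595,0,0,0,-1]'

```text
time_s: 34.05
position: [0.5706, -0.0385, 0.0357]
eef_rot: [0.997, 0.083, 0.001, -0.002]
wrist_force: [-0.1, 0.5, -0.8]
finger_gap: 0.0449
```

```bash
python3 - <<'E'
from flaps import *
show();print(tocase(pose()[0]*1000))
t=toworld(.7,-80,21); plan(t,down(9.55))
E
```

```text
t 34.05 p [ 0.5706 -0.0385  0.0357] yaw 9.5 z [ 0.001  0.005 -1.   ] gap 0.0449 F [-0.1  0.5 -0.8] q6 -0.34
[  1.13409841 -80.83226946  35.7075124 ]
shift [-0.0023  0.003  -0.0588] turn [-0.0008  0.0002  0.0001] rows>= 0.294748730259569 0.033000516478742234
```

Request:
apply_moves --moves '[-0.001,0.003,-0.02,-0.0005,0,0,-1,-0.001,0.003,-0.04,-0.0005,0,0,-1,-0.001,0.003,-0.06,-0.0005,0,0,-1,-0.001,0.003,-0.06,-0.0005,0,0,-1,-0.001,0.003,-0.06,-0.0005,0,0,-1]'

```text
time_s: 34.55
position: [0.5695, -0.0368, 0.0192]
eef_rot: [0.997, 0.083, -0.0, -0.001]
wrist_force: [0.1, -0.3, -1.0]
finger_gap: 0.0445
```

```bash
python3 - <<'E'
from flaps import *
show();print(tocase(pose()[0]*1000))
E
```

```text
t 34.55 p [ 0.5695 -0.0368  0.0192] yaw 9.57 z [-0.001  0.002 -1.   ] gap 0.0445 F [ 0.1 -0.3 -1. ] q6 -0.33
[  0.32786999 -78.93850567  19.24425476]
```

Request:
apply_moves --moves '[0,0,0,0,0,0,0.24,0,0,0,0,0,0,0.24,0,0,0,0,0,0,0.24,0,0,0.1,0,0,0,0.24,0,0,0.3,0,0,0,0.24,0,0,0.5,0,0,0,0.24,0,0.3,0.8,0,0,0,0,0,0.7,0.9,0,0,0,-1,0,0.7,0.9,0,0,0,-1,0,0.7,0.9,0,0,0,-1,0,0.7,0.9,0,0,0,-1]'

```text
time_s: 35.65
position: [0.5704, 0.1432, 0.2486]
eef_rot: [0.996, 0.087, 0.003, -0.002]
wrist_force: [0.1, 0.1, 1.4]
finger_gap: 0.0214
```

```bash
python3 - <<'E'
from chk import *
from fitcase import bolt
show()
p,d,ci=snap('wrist','w16'); w=cloud(d,ci); inlane(w);flaps(w); print(bolt(w,[556,41,9.6])[1:4])
E
```

```text
t 35.65 p [0.5704 0.1432 0.2486] yaw 9.94 z [ 0.006  0.005 -1.   ] gap 0.0214 F [0.1 0.1 1.4] q6 -0.03
hist y [0, 5, 13, 27, 24, 29, 29, 26, 26, 26, 25, 27, 27, 25, 23, 27, 26, 24, 22, 26, 23, 20, 24, 23, 19, 25, 54, 6, 2, 20, 21, 21, 20, 19, 20, 16, 22, 21, 15, 17, 21, 17, 23, 19, 24, 28, 35, 52, 63, 66, 66, 64, 71, 119, 0, 52, 76, 67, 66, 66, 66, 73, 77, 83, 70, 70, 67, 73, 90, 74, 69, 69, 74, 89, 72, 69, 80, 93, 70, 102, 2, 0]
-80 651 [[1.6, -115.0, 26.2], [15.1, -79.5, 35.6], [24.1, -42.0, 37.6]] ((28.79031753540039, -80.07951354980469), (74.6988296508789, 50.090911865234375), 84.02759552001953)
0 888 [[-20.6, -35.8, 24.5], [11.7, 21.1, 35.4], [23.9, 37.9, 37.2]] ((1.4602546691894531, -1.7889671325683594), (44.849159240722656, 80.02705383300781), 0.1148962676525116)
80 1865 [[-20.0, 43.0, 30.7], [2.2, 81.4, 35.5], [24.0, 116.5, 37.4]] ((14.172370910644531, 78.61323547363281), (81.43498229980469, 69.9887466430664), 89.69393157958984)
far 3305 ang 2.084 ztip 122.1 xtip 102.2
near 4997 ang 1.992 ztip 130.2 xtip 96.1
(0, ((0.0, 0.0), (0.0, 0.0), 0.0), np.float32(0.0))fitcase.py:29: RuntimeWarning: Mean of empty slice.
  return b,len(q),r,th,q[:,:2].mean(0)
  ret = um.true_divide(
```

View pics/w16.png

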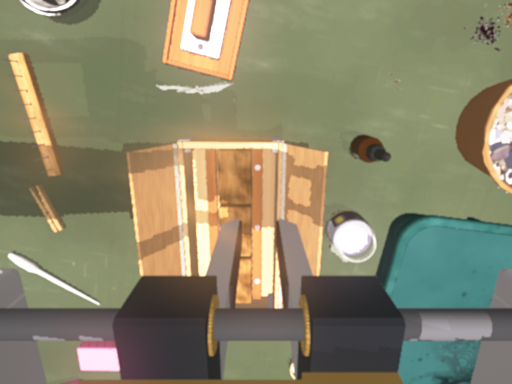

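```bash
python3 - <<'E'
from flaps import *
w=cloud(*[None]*2) if 0 else None
p,d,ci=snap('top'); w=cloud(d,ci);q=tocase(w.reshape(-1,3)*1000);q=q[np.isfinite(q[:,0])]
g=q[(q[:,0]>85)&(q[:,0]<190)&(abs(q[:,1])<200)&(q[:,2]>45)]
for y in range(-200,200,25):
    s=g[(g[:,1]>=y)&(g[:,1]<y+25)]
    if len(s): print(y,len(s),s[:,0].min().round(),s[:,0].max().round(),s[:,2].max().round())
p0=pose()[0]
print('to W1');plan(toworld(125,-15,200),down(9.55))
b=toworld(125,-15,200)
for x,z in((125,100),(80.5,105),(62.5,107),(51.5,99),(40.5,90),(35.5,78),(32.5,69.5),(32.5,63)):
    print(x,z,((toworld(x,-15,z)-b)/.25).round(3))
E
```

```text
-200 33 180.0 190.0 81.0
-175 23 184.0 190.0 84.0
-150 15 85.0 190.0 121.0
-125 69 85.0 103.0 125.0
-100 73 85.0 103.0 124.0
-75 73 85.0 102.0 125.0
-50 91 85.0 175.0 124.0
-25 140 85.0 190.0 125.0
0 142 85.0 188.0 123.0
25 75 85.0 168.0 124.0
50 84 85.0 113.0 382.0
75 67 85.0 103.0 122.0
100 12 85.0 177.0 110.0
to W1
shift [ 0.4478 -0.3687 -0.1816] turn [-0.0003  0.0002 -0.0004] rows>= 3.03907262587963 0.022956596192219687
125 100 [ 0.   0.  -0.4]
80.5 105 [-0.176 -0.03  -0.38 ]
62.5 107 [-0.247 -0.041 -0.372]
51.5 99 [-0.29  -0.049 -0.404]
40.5 90 [-0.333 -0.056 -0.44 ]
35.5 78 [-0.353 -0.059 -0.488]
32.5 69.5 [-0.365 -0.061 -0.522]
32.5 63 [-0.365 -0.061 -0.548]
```

Request:
apply_moves --moves '[0.448,-0.369,-0.18,0,0,0,-1,0.448,-0.369,-0.18,0,0,0,-1,0.448,-0.369,-0.18,0,0,0,-1,0.448,-0.369,-0.18,0,0,0,-1,0.448,-0.369,-0.18,0,0,0,-1,0.448,-0.369,-0.4,0,0,0,-1,0.448,-0.369,-0.58,0,0,0,-1,0.448,-0.369,-0.58,0,0,0,-1,0.448,-0.369,-0.58,0,0,0,-1]'

```text
time_s: 36.65
position: [0.6806, 0.0462, 0.1]
eef_rot: [0.996, 0.084, -0.001, -0.001]
wrist_force: [1.0, 0.1, 0.6]
finger_gap: 0.0005
```

```bash
python3 - <<'E'
from flaps import *
show();p=pose()[0];print(tocase(p*1000))
for x,z in((100,100),(80.5,105),(62.5,107),(51.5,99),(40.5,90),(35.5,78),(32.5,69.5),(32.5,63)):
    print(x,z,((toworld(x,-15,z)-p)/.25).round(3))
E
```

```text
t 36.65 p [0.6806 0.0462 0.1   ] yaw 9.59 z [-0.002  0.002 -1.   ] gap 0.0005 F [1.  0.1 0.6] q6 -0.18
[123.6153829  -15.53315918  99.9646816 ]
100 100 [-0.094 -0.014  0.   ]
80.5 105 [-0.17  -0.027  0.02 ]
62.5 107 [-0.241 -0.038  0.028]
51.5 99 [-0.285 -0.046 -0.004]
40.5 90 [-0.328 -0.053 -0.04 ]
35.5 78 [-0.348 -0.056 -0.088]
32.5 69.5 [-0.36  -0.058 -0.122]
32.5 63 [-0.36  -0.058 -0.148]
```

Request:
apply_moves --moves '[-0.094,-0.014,0,0,0,0,-1,-0.13,-0.02,0.01,0,0,0,-1,-0.17,-0.027,0.02,0,0,0,-1,-0.205,-0.032,0.026,0,0,0,-1,-0.241,-0.038,0.028,0,0,0,-1,-0.285,-0.046,-0.004,0,0,0,-1,-0.328,-0.053,-0.04,0,0,0,-1,-0.348,-0.056,-0.088,0,0,0,-1,-0.36,-0.058,-0.122,0,0,0,-1,-0.36,-0.058,-0.142,0,0,0,-1,-0.36,-0.058,-0.15,0,0,0,-1,-0.36,-0.058,-0.15,0,0,0,-1]'

```text
time_s: 37.85
position: [0.5905, 0.0311, 0.0641]
eef_rot: [0.997, 0.083, -0.002, -0.001]
wrist_force: [-8.8, -0.9, 13.5]
finger_gap: 0.0002
```

```bash
python3 - <<'E'
from flaps import *
show();print(tocase(pose()[0]*1000))
p,d,ci=snap('top'); w=cloud(d,ci);flaps(w);q=tocase(w.reshape(-1,3)*1000);q=q[np.isfinite(q[:,0])]
for x in range(-10,60,10):
    s=q[(abs(q[:,0]-x)<5)&(abs(q[:,1])>40)&(abs(q[:,1])<110)];print(x,len(s),np.median(s[:,2]).round(1) if len(s) else '')
E
```

```text
t 37.85 p [0.5905 0.0311 0.0641] yaw 9.57 z [-0.004  0.001 -1.   ] gap 0.0002 F [-8.8 -0.9 13.5] q6 -0.21
[ 32.25042297 -15.49467971  64.13378372]
far few 1
near 478 ang 2.01 ztip 129.8 xtip 97.2
-10 237 60.7
0 245 66.6
10 229 431.8
20 207 444.6
30 204 443.0
40 193 433.7
50 165 436.8
```

Request:
apply_moves --moves '[0,0,0.1,0,0,0,-1,0,0,0.3,0,0,0,-1,-0.05,0,0.5,0,0,0,-1,-0.6,-0.1,0.55,0,0,0,-1,-0.6,-0.1,0.55,0,0,0,-1,-0.6,-0.1,0.55,0,0,0,-1,-0.6,-0.1,0.55,0,0,0,-1,-0.6,-0.1,0.55,0,0,0,-1,-0.6,-0.1,0.35,0,0,0,-1,-0.6,-0.1,0.165,0,0,0,-1,-0.6,-0.1,0.165,0,0,0,-1,-0.6,-0.1,0.165,0,0,0,-1]'

```text
time_s: 39.1
position: [0.4421, 0.0066, 0.1027]
eef_rot: [0.997, 0.084, -0.002, -0.001]
wrist_force: [0.9, -0.8, 0.5]
finger_gap: 0.0004
```

```bash
python3 - <<'E'
from flaps import *
show();p=pose()[0];print(tocase(p*1000))
pp,d,ci=snap('top','t9'); w=cloud(d,ci);flaps(w);q=tocase(w.reshape(-1,3)*1000);q=q[np.isfinite(q[:,0])]
for x in range(-20,60,10):
    s=q[(abs(q[:,0]-x)<5)&(abs(q[:,1])<110)];print(x,len(s),np.median(s[:,2]).round(1) if len(s) else '')
for x,z in((-97,105),(-80.5,108),(-64.5,109.5),(-52,103.5),(-42,94.5),(-35.5,82.5),(-33,74),(-33,68)):
    print(x,z,((toworld(x,-15,z)-p)/.25).round(3))
E
```

```text
t 39.1 p [0.4421 0.0066 0.1027] yaw 9.58 z [-0.003  0.002 -1.   ] gap 0.0004 F [ 0.9 -0.8  0.5] q6 -0.28
[-118.09134028  -15.05453747  102.70481319]
far few 2
near 156 ang 2.012 ztip 131.1 xtip 97.8
-20 157 30.9
-10 194 35.7
0 301 63.6
10 256 64.1
20 263 63.8
30 257 63.9
40 267 64.0
50 253 63.9
-97 105 [0.083 0.014 0.009]
-80.5 108 [0.148 0.025 0.021]
-64.5 109.5 [0.211 0.036 0.027]
-52 103.5 [0.261 0.044 0.003]
-42 94.5 [ 0.3    0.051 -0.033]
-35.5 82.5 [ 0.326  0.055 -0.081]
-33 74 [ 0.336  0.057 -0.115]
-33 68 [ 0.336  0.057 -0.139]
```

The far flap is shut and level (63.9 mm). Next is the near flap.

Request:
apply_moves --moves '[0.083,0.014,0.009,0,0,0,-1,0.115,0.019,0.015,0,0,0,-1,0.148,0.025,0.021,0,0,0,-1,0.18,0.03,0.025,0,0,0,-1,0.211,0.036,0.027,0,0,0,-1,0.261,0.044,0.003,0,0,0,-1,0.3,0.051,-0.033,0,0,0,-1,0.326,0.055,-0.081,0,0,0,-1,0.336,0.057,-0.115,0,0,0,-1,0.336,0.057,-0.135,0,0,0,-1,0.336,0.057,-0.143,0,0,0,-1,0.336,0.057,-0.143,0,0,0,-1]'

```text
time_s: 40.35
position: [0.5256, 0.0207, 0.0687]
eef_rot: [0.997, 0.083, 0.0, -0.001]
wrist_force: [-2.2, 1.0, 7.8]
finger_gap: 0.0002
```

```bash
python3 - <<'E'
from flaps import *
show();p=pose()[0];print(tocase(p*1000))
E
```

```text
t 40.35 p [0.5256 0.0207 0.0687] yaw 9.56 z [-0.     0.002 -1.   ] gap 0.0002 F [-2.2  1.   7.8] q6 -0.24
[-33.43355564 -14.94566733  68.6931288 ]
```

Now I'll rise, back off toward the robot and check everything.

Request:
apply_moves --moves '[0,0,0.1,0,0,0,-1,0,0,0.3,0,0,0,-1,0,0,0.5,0,0,0,-1,0,0,0.7,0,0,0,-1,-0.3,-0.3,1,0,0,0,0,-0.6,-0.6,1,0,0,0,0,-0.6,-0.6,1,0,0,0,0,-0.6,-0.6,1,0,0,0,0,-0.6,-0.6,1,0,0,0,0,-0.6,-0.6,1,0,0,0,0]'

```text
time_s: 41.35
position: [0.3739, -0.1311, 0.3186]
eef_rot: [0.997, 0.081, 0.001, -0.0]
wrist_force: [-0.1, 0.6, -0.6]
finger_gap: 0.0444
```

```bash
python3 - <<'E'
from flaps import *
from fitcase import bolt
from fb import box
show()
pp,d,ci=snap('top','t10'); w=cloud(d,ci);q=tocase(w.reshape(-1,3)*1000);q=q[np.isfinite(q[:,0])]
for x in range(-60,61,10):
    s=q[(abs(q[:,0]-x)<5)&(abs(q[:,1])<120)];print(x,len(s),np.median(s[:,2]).round(1) if len(s) else '')
print(bolt(w,[556,41,9.6])[1:4]); box(w,479,306,40,38,60)
p0=np.load('top0.npz')['p']
c=np.hstack([p0[100:250,120:330],pp[100:250,120:330]]);cv2.imwrite('pics/cmp.png',cv2.resize(c,None,fx=1.9,fy=1.9,interpolation=cv2.INTER_CUBIC)[:,:,::-1])
pw,dw,cw=snap('wrist','w17');print(bolt(cloud(dw,cw),[556,41,9.6])[1:4])
E
```

```text
t 41.35 p [ 0.3739 -0.1311  0.3186] yaw 9.27 z [ 0.001  0.    -1.   ] gap 0.0444 F [-0.1  0.6 -0.6] q6 -0.64
-60 289 68.6
-50 292 68.4
-40 288 68.3
-30 284 68.2
-20 291 68.4
-10 284 68.5
0 271 68.4
10 282 64.0
20 289 63.9
30 279 64.1
40 280 63.9
50 281 63.8
60 244 64.1
(79, ((529.8486328125, -135.49102783203125), (13.768796920776367, 43.071956634521484), 2.6069679260253906), np.float32(-87.39303))
n 122 c [478.8 306.3] size [51.2 19.7] longdir 85.4 z 48.7
(344, ((529.9282836914062, -137.57598876953125), (45.71672821044922, 14.412940979003906), 89.44368743896484), np.float32(89.443726))
```

View pics/cmp.png

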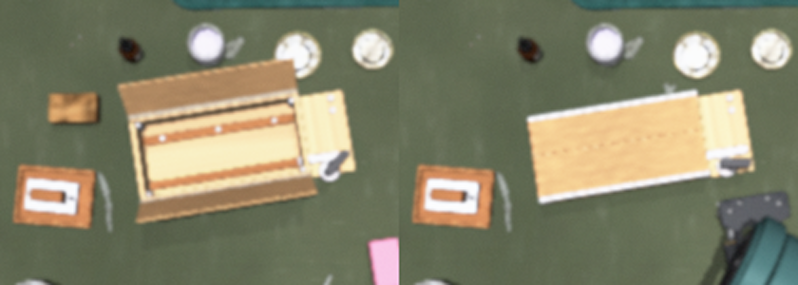

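The before/after comparison shows the case shut, the gauge in its tray, and the dropper (530,48), jar (605,42) and lids unmoved.

```bash
python3 -c "
from rig import manip
print(manip.hand_in())"
```

```text
the job is handed in; nothing more can be done
None
```

The job is done and handed in at about 41 s of the 210 s; no verdict is reported.

- **Bolt:** I turned it clockwise to about 0.15 rad, for a gap of about 50.6 mm. The bar direction and the rail centre-to-centre distance agree on this. A cruder depth fit read 51.4–51.8 mm, but it had read about 1 mm high from the start, so I discounted it. The last bar readings were 89.4° (wrist camera) and 92.6° (top camera) against 91° when set, so it still stands as set within measuring error.
- **Gauge proof:** It first touched the far rail's top (about 7 N) and was re-aligned. Set down at the end away from the bolt, it slid about 160 mm on the floor to the bolt end, with almost no sideways force at the readings midway and at the end. It is back in its tray.
- **Blocks:** Three wooden blocks were there. They lie flat and lengthwise between the rails, one behind another, and their tops read about 35.5 mm, as expected for blocks on the case floor.
- **Flaps:** I closed the far flap first, then the near flap over it. Both read level, at 64 mm and 68.4 mm.
- **Left alone:** The jar, dropper bottle and lid look unmoved between the first and last top pictures. I compared these by eye only.

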